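Find the steel-cored hub on the balance and load it for marking

TASK

One of the two look-alike aluminium hubs hides a steel core. Weigh them against each other by gently standing one on each pan of the balance, let go and wait for the beam to come to rest; then stand the heavier hub on the fixture plate and push it home in the V-locator with a firm but gentle push, so that it bears on both faces at once, and leave it there. Leave the lighter hub on its pan and everything else where it is.

Things in the scene. Friction and masses are not known exactly. Their poses are not given: they have to be found in the camera images.
- hub_a: One of two outwardly identical turned aluminium hubs: an upright plain cylinder, 50 mm diameter, 60 mm tall, with a small dark hole pattern on top. Origin at the centre of its underside, z along its axis. It weighs about 0.32 kg or 0.45 kg: the core inside (steel or aluminium, with a hair of play) cannot be seen, and either hub may be the heavier.
- hub_b: The other hub, outwardly identical to hub_a; same sizes and origin.
- beam (a joint): Angle of the balance beam (rad), 0 level, +0.12 when the left pan rests fully down, -0.12 when the right pan rests fully down. Well damped: it swings over from stop to stop in about 1 to 2 s. Empty, it floats level on a very weak spring. The difference of the two hubs takes it to its stop.
- pan_left_top (a point): Centre of the flat top of the balance's left pan, a bare steel disc 110 mm in diameter with no rim, 105 mm above the table when the beam is level; it goes 12 mm up or down with the beam and always stays level. The pans sit 100 mm either side of the beam's pivot; left is the balance's +y end.
- pan_right_top (a point): The same for the right pan, at the balance's -y end.
- pan_left: The left pan itself; origin at its bearing on the beam, 35 mm below its top. The bearings are delicate: a push of more than 20 N on a pan damages them.
- pan_right: The right pan itself; origin and limit as for pan_left.
- balance: The whole balance, fixed on the table: grey cast base 110 x 270 mm, beam along its y axis. Origin at the centre of its underside. Nothing of it stands higher than the pans.
- fixture_plate: Perforated aluminium plate 200 x 200 mm, 12 mm thick, hard-anodised and slippery, fixed on the table. Origin at the centre of its underside. The V-locator stands on its half towards its +x; the V opens towards the plate's -x.
- face_left: Ground, oiled (slippery) steel bar of the V-locator on the plate's +y side, 40 mm long, 14 mm thick, 18 mm high above the plate. Origin on its upright face, at the plate's top, where a seated hub touches it; +x points into the bar, square to the face, 45 degrees from the plate's +x towards +y. A firm push is 6 to 12 N felt towards each face (the plate takes a share by friction); over 20 N dents the hub.
- face_right: The other bar, on the plate's -y side, its +x 45 degrees from the plate's +x towards -y, so the two faces stand at right angles. Same make, sizes, origin and limit as face_left.
- seat (a point): Point on the plate's top where the middle of the underside of a fully seated hub lies: 25 mm from both faces; axes as the plate's.
- mouse: Computer mouse 100 x 58 x 29 mm on a black mat beyond the work; leave alone. Origin under its centre.
- screwdriver: Screwdriver lying on the table beyond the work; leave alone.
- pin_tray: Small grey two-compartment tray, 90 x 130 x 35 mm, on the table beyond the work; leave alone. Origin under its centre.
Things that resemble listed ones, but are neither listed nor needed, are in the scene too. What is shaped like the hub_a but yellow is not meant.

How it is judged:
By the outcome, as a careful person would: the job done as asked, in the order asked, and still so for the second after the job is handed in, with the robot touching nothing.
It also fails if it takes over 72 s, if anything falls off the work surface, if the arm or the gripper's body presses on something with over 40 N, if the wrist force passes 120 N, or if a joint passes its speed limit or range.

ROBOT

A 6-joint arm with a two-finger parallel gripper is mounted at the origin on the work surface. World frame = base frame: x ahead of the robot, y to its left, z up, the work surface at z = 0. Lengths are in mm, angles in rad, forces in N, time in s.
With the tool pointing down it reaches from about 375 to 900 mm from the base axis. Payload 3.1 kg.
Tool frame: the origin (TCP) lies midway between the tips of the shut fingers; the grasp point (between the pads) lies 19 mm behind it; z points along the fingers, x is the direction in which the jaws open and shut, and the axes are right-handed (so a half turn about z gives the same grasp; the last joint's range is limited). The gripper opens to 87 mm and grips with 3 to 60 N. Pads are 19 mm wide; open, the fingers measure 117 mm over their backs; the gripper's body (75 mm by 190 mm) begins 51 mm behind the grasp point.
Start: joints at [-1.391, 0.527, 1.433, -0, 1.181, -0.178], TCP at [218.905, -585.386, 222.548] pointing down, gripper open.
Joint ranges: [-3.08, 3.08], [-0.75, 2.2], [0.22, 2.44], [-1.43, 4.57], [0, 2.65], [-2.85, 2.85]. Speed limits (rad/s): [2.79, 2.79, 3.14, 3.14, 3.14, 3.14].

INTERFACE

Orientations are given as a unit quaternion [x, y, z, w].
In Python, from cell import bot gives the robot as it stands. The module is installed in compiled form; this text tells all that it offers.
- The arm moves only by the tool apply_moves, never from a script. Its argument "moves" is one flat list of numbers, 7 for each row, row after row: the shift along the tool's x, y, z in m, then the turn, a rotation vector about the tool's x, y, z in degrees, then the opening, from 0 (shut) to 1 (fully open). A call has 1 to 5 rows; each row shifts and turns the pose as measured when the row begins, along the tool's axes as they then stand; what a row does not reach is not made up. A row lasts 1/12 s, in which the tool goes at most 41.7 mm and 7.16 degrees, less where a joint would pass 70% of its speed; a pose out of reach is approached as far as the arm can. A call with a gripper value outside its range is refused whole. The fingers move at their own pace and stop on an object; "squeeze" is the grip in N (left out, the last holds). Time passes only in rows, so rows that do not move let the fingers close. It gives the time, the measured TCP pose, the force and the opening at its end, in the units of the state.
- bot.sense(): the state, without advancing time (a new reading comes with each control period).
- bot.snapshot(name): name is "scene" or "side" or "wrist"; returns (picture, depth): 420x560x3 uint8, blue, green, red; 420x560 float32, mm along the optical axis (not along the pixel's ray), 0 where there is no reading.
- bot.calibration(name): a dict with "fx", "fy", "cx", "cy" (pixels), "origin" and "attitude" of the camera in the world. Camera axes: x right, y down, z forward; pixel columns grow to the right and rows downward; lengths in mm; the calibration is good to about 2 mm. The wrist camera is an equidistant fisheye: a pixel r from the principal point sees the ray r / f radians off the axis. A picture is of the moment at which its call begins: read the wrist's pose just before it. calibration takes no time and is no camera call; for the wrist camera it gives the pose at the moment of the call.
- bot.job_done(): hands the job in, once; it reports no verdict.
The state is a dict: "t": time; "q": joint angles; "qvel": joint speeds; "tau": joint torques, N m; "tool_pos": TCP position; "tcp_rot": TCP orientation; "ft_force": force on the tool from outside, world axes, zero at the start; "torque": the same for the moment, N m; "grip_width": finger opening in mm.
Only numpy, scipy, OpenCV 4.12 (cv2) and the standard library are available. Lean on these libraries where they do the work, as an engineer would, in place of code of your own. Each camera call takes 0.05 s, during which the arm holds its last target. There are 200 camera calls.

## Working session

There is one attempt and no reset: what is moved stays moved. The work goes in short steps, Python scripts to look and compute and a tool call to move; the robot and the scene stay as the last step left them, time stands still between calls to the robot, and variables do not carry over. Pictures are saved under pics/ and viewed, about 8 in all and at most 12, crops included, and the job is handed in when it is done.

Besides the shell and the picture viewer there is one more tool, called after "Emit:" as a command line: name --argument value ..., lists and objects as JSON in quotes. apply_moves: Moves the arm, as the interface text tells. Its arguments: {"type":"object","properties":{"moves":{"type":"array","items":{"type":"number"}},"squeeze":{"type":"number"}},"required":["moves"]}

```bash
mkdir -p pics; ls; cat > h.py <<'E'
import numpy as np, cv2
from cell import bot
from scipy.spatial.transform import Rotation as R
def att(c):
    a=np.array(c["attitude"],float)
    return a if a.shape==(3,3) else R.from_quat(a).as_matrix()
def world(c,u,v,z):  # pinhole, z depth
    p=np.array([(u-c["cx"])/c["fx"]*z,(v-c["cy"])/c["fy"]*z,z]); return att(c)@p+np.array(c["origin"])
E
python3 - <<'E'
from h import *
for n in("scene","side"):
    p,d=bot.snapshot(n); cv2.imwrite(f"pics/{n}0.png",p); np.savez(f"pics/{n}0.npz",p=p,d=d); print(n,bot.calibration(n))
print(bot.calibration("wrist")); print(bot.sense())
E
```

```text
pics
scene {'fx': 381.4838163388942, 'fy': 381.4838163388942, 'cx': 278.5492578966754, 'cy': 210.0509456346522, 'origin': array([1056.28632353,  421.72872112,  959.03703709]), 'attitude': array([ 0.37414224,  0.87611719, -0.27762598, -0.12393573])}
side {'fx': 440.0905381986177, 'fy': 440.0905381986177, 'cx': 282.4395598081648, 'cy': 207.04090637213105, 'origin': array([133.99533218, 689.29888953, 967.688641  ]), 'attitude': array([-0.25901141,  0.88991767, -0.35964044,  0.10778862])}
{'fx': 325.19226210127806, 'fy': 325.19226210127806, 'cx': 285.82019831340295, 'cy': 205.59923814584025, 'origin': array([ 292.64586061, -558.44626254,  384.08284162]), 'attitude': array([ 0.81329892, -0.56437583, -0.08114754,  0.11593042])}
{'t': 0.1, 'q': array([-1.39151081e+00,  5.28389014e-01,  1.43372976e+00, -6.50327390e-06,
        1.18142915e+00, -1.78510326e-01]), 'qvel': array([ 0.00017454, -0.00304102, -0.00205372,  0.00061578, -0.00166206,
       -0.00105588]), 'tau': array([ 7.16985511e-06, -4.40982771e+01, -1.77151018e+01,  6.34113676e-02,
        5.34003088e-02, -4.99796454e-05]), 'tool_pos': array([ 218.78452054, -584.76718491,  221.67391226]), 'tcp_rot': array([ 8.21648205e-01, -5.69994097e-01, -6.93687511e-04, -6.88899025e-04]), 'ft_force': array([-0.39025684,  0.48048245, -0.32311197]), 'torque': array([-0.03680505, -0.03900489,  0.00240793]), 'grip_width': 87.39759322894389}
```

View pics/scene0.png

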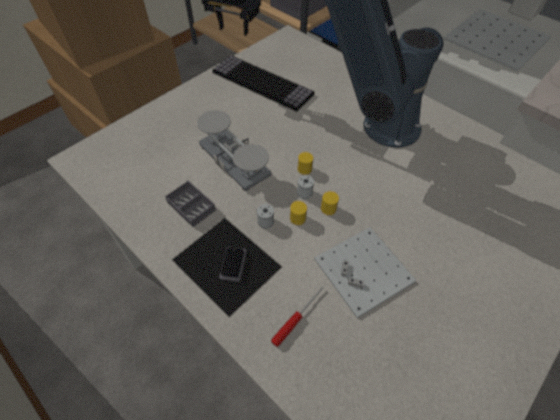

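View pics/side0.png

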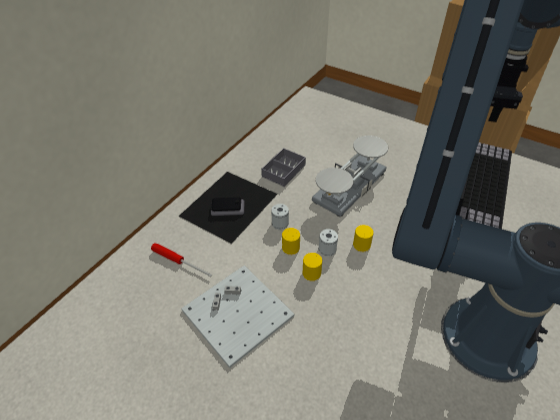

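Both views show two grey hubs (scene ≈(265,216), (306,186); side ≈(280,216), (328,241)), three yellow decoys, the balance and the plate with its V. I'll enlarge for accurate pixels.

```bash
python3 - <<'E'
from h import *
S=np.load("pics/scene0.npz")["p"]; D=np.load("pics/side0.npz")["p"]
a=cv2.resize(S[105:325,190:420],None,fx=2.6,fy=2.6,interpolation=cv2.INTER_CUBIC)
b=cv2.resize(D[130:365,180:395],None,fx=2.5,fy=2.5,interpolation=cv2.INTER_CUBIC)
cv2.imwrite("pics/cs.png",a);cv2.imwrite("pics/cd.png",b)
# cylinder/pans/plate from depth cloud
for n in("scene","side"):
    f=np.load(f"pics/{n}0.npz");c=bot.calibration(n);d=f["d"];v,u=np.mgrid[0:420,0:560]
    P=np.stack([(u-c["cx"])/c["fx"]*d,(v-c["cy"])/c["fy"]*d,d],-1)@att(c).T+np.array(c["origin"])
    np.save(f"pics/{n}P.npy",P)
    for lo,hi,nm in((55,65,"60"),(88,125,"pan"),(8,16,"plate")):
        m=((P[...,2]>lo)&(P[...,2]<hi)&(d>0)&(P[...,0]>200)&(P[...,0]<950)&(abs(P[...,1])<700)).astype(np.uint8)
        k,l,s,ce=cv2.connectedComponentsWithStats(m)
        for i in range(1,k):
            if s[i,4]>40:
                q=P[l==i]; col=f["p"][l==i].mean(0).round()
                print(n,nm,"px",ce[i].round(1),s[i,4],"mid",((q.max(0)+q.min(0))/2).round(1),"mean",q.mean(0).round(1),"ext",np.ptp(q,0).round(),col)
E
```

```text
scene 60 px [305.3 158. ] 154 mid [379.  -91.6  59.5] mean [379.7 -92.2  59.8] ext [48. 48.  9.] [ 44. 123. 144.]
scene 60 px [305.6 181.9] 172 mid [451.2 -27.2  59.4] mean [453.7 -26.1  59.8] ext [53. 50.  8.] [117. 119. 117.]
scene 60 px [330.3 198.1] 184 mid [449.2  66.3  59.7] mean [449.7  67.6  59.9] ext [49. 51.  9.] [ 43. 125. 146.]
scene 60 px [298.1 208. ] 201 mid [541.7  22.6  59.8] mean [542.8  23.3  59.9] ext [48. 50.  9.] [ 43. 125. 146.]
scene 60 px [264.9 211.2] 204 mid [616.8 -38.6  59.8] mean [617.6 -38.1  59.7] ext [51. 50. 10.] [118. 120. 118.]
scene pan px [213.4 122. ] 627 mid [ 502.7 -388.6  106.1] mean [ 503.9 -387.   106.7] ext [109. 110.  12.] [111. 114. 115.]
scene pan px [250.5 157.5] 773 mid [ 525.5 -191.   102.4] mean [ 526.9 -189.   103. ] ext [108. 112.  11.] [111. 114. 115.]
scene plate px [228.   78.1] 60 mid [ 230.1 -632.    12.1] mean [ 232.3 -631.3   12.7] ext [ 31. 131.   8.] [31. 31. 32.]
scene plate px [257.7  92. ] 51 mid [ 210.3 -479.5   12. ] mean [ 210.2 -483.5   12.5] ext [ 21. 132.   8.] [32. 33. 34.]
scene plate px [182.2 191.9] 52 mid [ 
[... 1483 characters left out ...]
te px [277.9 166.8] 48 mid [ 741.2 -226.3   11.9] mean [ 750.4 -237.2   11.9] ext [73. 44.  8.] [61. 59. 59.]
side plate px [280.4 177.7] 68 mid [ 730.2 -214.6   12. ] mean [ 713.9 -196.2   12.3] ext [88. 82.  8.] [59. 56. 57.]
side plate px [327.2 207.9] 59 mid [ 522.7 -165.3   12.2] mean [ 521.7 -157.5   11.9] ext [110.  35.   8.] [77. 78. 76.]
side plate px [230.1 210.9] 138 mid [769.6   1.1  11.9] mean [761.1   9.1  12.4] ext [87. 96.  8.] [76. 73. 74.]
side plate px [182.9 263. ] 135 mid [758.7 231.9  12. ] mean [751.1 232.9  13.1] ext [197.  28.   8.] [ 85.  91. 125.]
side plate px [237.3 315.6] 5017 mid [540.4 271.4  12. ] mean [533.3 279.1  10.5] ext [243. 243.   8.] [166. 170. 164.]
```

View pics/cs.png

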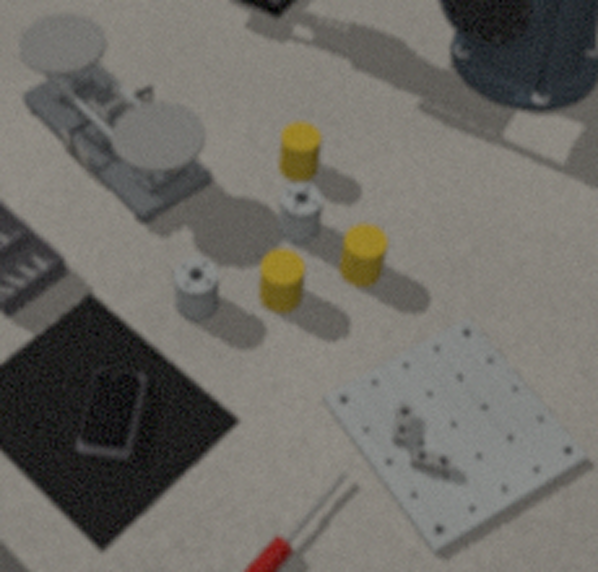

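View pics/cd.png

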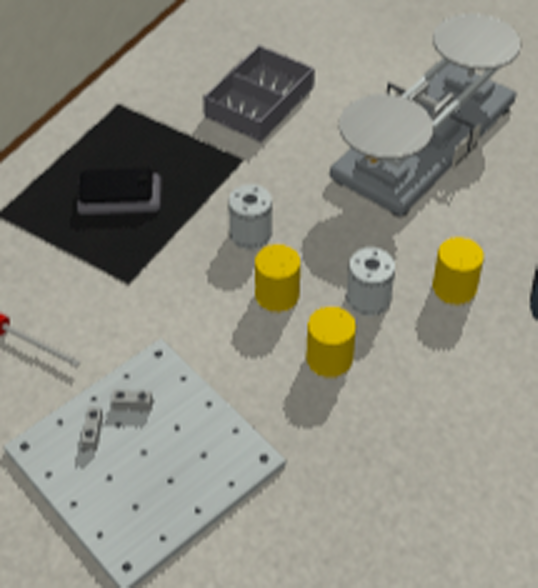

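The crops show the V bars in scene at ≈(346,268)/(356,284), and its opening faces the robot side. Depth from both cameras agrees within 3 mm: hub tops at 60 and pans at about 103–105. Next I'll fit the plate and V.

```bash
python3 - <<'E'
from h import *
for n in("scene","side"):
    P=np.load(f"pics/{n}P.npy")
    A=(abs(P[...,0]-541)<150)&(abs(P[...,1]-271)<150)
    q=P[A&(abs(P[...,2]-12)<5)][:,:2].astype(np.float32)
    r=cv2.minAreaRect(q); print(n,r)
    b=P[A&(P[...,2]>22)&(P[...,2]<38)]
    print(len(b),b.mean(0).round(1)); 
    # cluster by kmeans
    _,l,c=cv2.kmeans(b[:,:2].astype(np.float32),2,None,(3,50,.1),5,cv2.KMEANS_PP_CENTERS); print(c)
    for i in(0,1): print(cv2.minAreaRect(b[l[:,0]==i][:,:2].astype(np.float32)))
E
```

```text
scene ((557.236572265625, 265.5672607421875), (200.41981506347656, 277.93670654296875), 74.18037414550781)
172 [593.7 259.   29.4]
[[599.22394 280.27658]
 [587.152   233.37543]]
((598.607421875, 279.51043701171875), (15.208171844482422, 39.10358810424805), 30.81730079650879)
((584.8887329101562, 232.27149963378906), (40.807376861572266, 13.892204284667969), 28.84314727783203)
side ((566.3001708984375, 264.25665283203125), (200.8765106201172, 256.64691162109375), 74.44622039794922)
186 [587.3 258.2  27.8]
[[594.2022  282.13852]
 [580.61865 234.67789]]
((594.9271850585938, 281.3932189941406), (13.821590423583984, 41.35102844238281), 29.35163116455078)
((581.8583984375, 233.8452606201172), (40.107269287109375, 16.43520164489746), 28.4338436126709)
```

Emit:
apply_moves --moves '[0, 0, 0, 0, 0, -7, 1, 0, 0, 0, 0, 0, -7, 1, 0, 0, 0, 0, 0, -7, 1, 0, 0, 0, 0, 0, -7, 1, 0, 0, 0, 0, 0, -7, 1]'

```text
t: 0.52
tool_pos: [218.4, -582.6, 218.6]
tcp_rot: [0.957, -0.289, -0.002, -0.004]
ft_force: [-0.7, -0.0, 0.2]
grip_width: 87.3
```

Emit:
apply_moves --moves '[0, 0, 0, 0, 0, -7, 1, 0, 0, 0, 0, 0, -7, 1, 0, 0, 0, 0, 0, -7, 1, 0, 0, 0, 0, 0, -7, 1, 0, 0, 0, 0, 0, -6.5, 1]'

```text
t: 0.93
tool_pos: [218.0, -580.3, 215.6]
tcp_rot: [1.0, 0.017, -0.001, -0.007]
ft_force: [0.1, 0.4, -0.5]
grip_width: 87.4
```

Emit:
apply_moves --moves '[0.023, -0.032, -0.001, 0, 0, 1, 1, 0.023, -0.032, -0.001, 0, 0, 1, 1, 0.023, -0.032, -0.001, 0, 0, 0, 1, 0.023, -0.032, -0.001, 0, 0, 0, 1, 0.023, -0.032, -0.001, 0, 0, 0, 1]'

```text
t: 1.35
tool_pos: [329.2, -421.7, 218.9]
tcp_rot: [1.0, -0.005, -0.002, -0.006]
ft_force: [0.9, 0.1, -0.1]
grip_width: 87.1
```

Emit:
apply_moves --moves '[0.023, -0.032, -0.001, 0, 0, 0, 1, 0.023, -0.032, -0.001, 0, 0, 0, 1, 0.023, -0.032, -0.001, 0, 0, 0, 1, 0.023, -0.032, -0.001, 0, 0, 0, 1, 0.023, -0.032, -0.001, 0, 0, 0, 1]'

```text
t: 1.77
tool_pos: [448.9, -253.7, 224.2]
tcp_rot: [1.0, -0.007, -0.003, -0.008]
ft_force: [1.0, -0.1, -0.2]
grip_width: 86.7
```

Emit:
apply_moves --moves '[0.023, -0.032, -0.001, 0, 0, 0, 1, 0.023, -0.032, -0.001, 0, 0, 0, 1, 0.023, -0.032, -0.001, 0, 0, 0, 1, 0.023, -0.032, -0.001, 0, 0, 0, 1, 0.0, 0.0, 0, 0, 0, 0, 1]'

```text
t: 2.18
tool_pos: [548.5, -113.2, 228.8]
tcp_rot: [1.0, -0.004, -0.003, -0.009]
ft_force: [0.3, -0.6, 0.1]
grip_width: 87.1
```

```bash
cat >> h.py <<'E'
def wcloud(name=None):
    c=bot.calibration("wrist"); p,d=bot.snapshot("wrist")
    if name: cv2.imwrite(f"pics/{name}.png",p)
    v,u=np.mgrid[0:420,0:560]; x=(u-c["cx"])/c["fx"]; y=(v-c["cy"])/c["fy"]; r=np.hypot(x,y)+1e-9
    k=np.tan(np.clip(r,0,1.4))/r
    P=np.stack([x*k*d,y*k*d,d],-1)@att(c).T+np.array(c["origin"]); P[d<=0]=np.nan
    return p,P
def blobs(p,P,lo,hi,amin=150):
    m=((P[...,2]>lo)&(P[...,2]<hi)).astype(np.uint8); k,l,s,ce=cv2.connectedComponentsWithStats(m)
    for i in range(1,k):
        if s[i,4]>amin:
            q=P[l==i]; (ctr,rad)=cv2.minEnclosingCircle(q[:,:2].astype(np.float32))
            print("px",ce[i].round(),s[i,4],"mean",q.mean(0).round(1),"circ",np.round(ctr,1),round(rad,1),"ext",np.ptp(q,0).round(),p[l==i].mean(0).round())
E
python3 - <<'E'
from h import *
p,P=wcloud("w1"); blobs(p,P,54,66); blobs(p,P,85,125)
E
```

```text
px [189.  26.] 1554 mean [449.6  65.   59.9] circ [448.8  65.7] 25.2 ext [49. 49.  9.] [ 79. 219. 238.]
px [277.  60.] 1805 mean [541.6  21.3  60.1] circ [541.6  21.5] 25.2 ext [49. 50.  9.] [ 83. 227. 244.]
px [193. 111.] 1687 mean [453.6 -28.3  60. ] circ [452.6 -27.8] 25.3 ext [50. 49.  9.] [205. 208. 204.]
px [351. 120.] 1793 mean [616.2 -40.   60.3] circ [617.  -40.1] 25.3 ext [49. 50.  9.] [206. 209. 204.]
px [135. 175.] 1349 mean [379.9 -93.3  59.8] circ [378.2 -94. ] 25.1 ext [50. 49.  8.] [ 78. 219. 238.]
px [260. 325.] 152 mean [ 514.4 -287.8   55. ] circ [ 515.1 -283.1] 18.4 ext [33. 23. 11.] [124. 123. 119.]
px [263. 255.] 4779 mean [ 526.4 -167.7  104.6] circ [ 525.9 -187. ] 54.3 ext [108.  57.   8.] [197. 205. 203.]
px [264. 312.] 790 mean [ 525.4 -234.3  104.6] circ [ 526.  -227.1] 40.3 ext [81. 20.  4.] [206. 213. 211.]
```

View pics/w1.png

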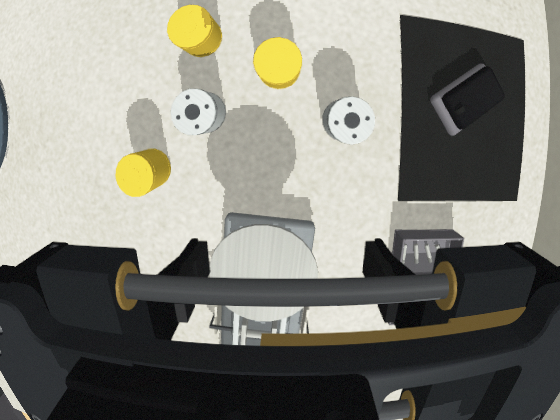

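Wrist view: grey hubs at (351,120) and (193,111), and the left pan in the gripper's shadow. Positions agree with the fixed cameras. I'll move over the right-hand hub, H1.

Emit:
apply_moves --moves '[0.021, -0.023, 0, -1, 0, 0, 1, 0.021, -0.023, 0, 0, -0.3, 0, 1, 0.021, -0.023, 0, 0, 0, 0, 1, 0.01, -0.01, 0, 0, 0, 0, 1, 0, 0, 0, 0, 0, 0, 1]'

```text
t: 2.65
tool_pos: [619.2, -38.7, 225.2]
tcp_rot: [1.0, -0.006, -0.011, 0.002]
ft_force: [-0.3, 0.5, 0.3]
grip_width: 87.0
```

Emit:
apply_moves --moves '[0, 0, 0.03, 0, 0, 0, 1, 0, 0, 0.03, 0, 0, 0, 1, 0, 0, 0.03, 0, 0, 0, 1, 0, 0, 0.02, 0, 0, 0, 1, 0, 0, 0, 0, 0, 0, 1]'

```text
t: 3.07
tool_pos: [613.9, -47.8, 113.5]
tcp_rot: [1.0, -0.007, -0.011, 0.004]
ft_force: [-0.6, -0.0, 0.3]
grip_width: 87.2
```

Emit:
apply_moves --moves '[0.002, -0.006, 0, 0.4, 1.2, -0.7, 1, 0, -0.001, 0, 0, 0, 0, 1, 0, 0, 0, 0, 0, 0, 1]'

```text
t: 3.32
tool_pos: [612.3, -45.6, 113.0]
tcp_rot: [1.0, -0.003, -0.003, 0.001]
ft_force: [0.9, 0.5, -0.4]
grip_width: 86.7
```

```bash
python3 - <<'E'
from h import *
s=bot.sense();print(s["tool_pos"],s["tcp_rot"])
p,P=wcloud("w2"); blobs(p,P,54,66)
E
```

```text
[612.34626521 -45.55099202 113.02416842] [ 0.99998907 -0.00306541 -0.0033509   0.00111462]
px [72. 83.] 2532 mean [451.3  65.6  59.7] circ [448.6  65.9] 25.6 ext [51. 50.  9.] [ 82. 226. 243.]
px [182. 130.] 3845 mean [543.   22.3  60. ] circ [541.8  22. ] 25.2 ext [49. 50.  8.] [ 80. 218. 237.]
px [ 86. 200.] 2389 mean [455.3 -27.   59.7] circ [452.9 -27.8] 25.5 ext [51. 49.  8.] [208. 210. 206.]
px [290. 214.] 3814 mean [616.7 -38.3  60.2] circ [616.7 -39.5] 25.0 ext [50. 50.  8.] [213. 216. 212.]
px [ 31. 250.] 202 mean [372.9 -75.   59.2] circ [371.8 -79.5] 19.5 ext [35. 20.  7.] [ 76. 206. 224.]
```

Emit:
apply_moves --moves '[0.004, -0.006, 0.0, 0, 0.2, 0, 1, 0.002, -0.002, 0, 0, 0, 0, 1, 0, 0, 0, 0, 0, 0, 1]'

```text
t: 3.62
tool_pos: [620.5, -39.0, 116.3]
tcp_rot: [1.0, -0.004, 0.001, 0.002]
ft_force: [0.5, 1.0, -0.8]
grip_width: 86.8
```

Emit:
apply_moves --moves '[0.001, -0.001, 0.012, 0, 0, 0, 1, 0.001, -0.001, 0.012, 0, 0, 0, 1, 0.001, -0.001, 0.012, 0, 0, 0, 1]'

```text
t: 3.87
tool_pos: [627.4, -36.3, 82.1]
tcp_rot: [1.0, -0.004, 0.006, 0.003]
ft_force: [-0.5, 0.1, -0.1]
grip_width: 87.2
```

Emit:
apply_moves --moves '[0, 0, 0, 0, 0, 0, 1, 0, 0, 0, 0, 0, 0, 1]'

```text
t: 4.03
tool_pos: [625.0, -35.3, 77.2]
tcp_rot: [1.0, -0.003, 0.002, 0.003]
ft_force: [-0.1, 0.5, 0.5]
grip_width: 87.5
```

Emit:
apply_moves --moves '[0, 0, 0, 0, 0, 0, 1, 0, 0, 0, 0, 0, 0, 1]'

```text
t: 4.2
tool_pos: [624.1, -34.9, 75.7]
tcp_rot: [1.0, -0.003, 0.0, 0.002]
ft_force: [0.2, 0.1, -1.0]
grip_width: 87.0
```

Emit:
apply_moves --moves '[-0.01, 0.0035, 0, 0, -0.5, 0, 1]'

```text
t: 4.28
tool_pos: [615.5, -38.3, 75.9]
tcp_rot: [1.0, -0.003, -0.003, 0.002]
ft_force: [-0.7, -0.2, 0.0]
grip_width: 86.7
```

Emit:
apply_moves --moves '[0, 0, 0, 0, 0, 0, 1]'

```text
t: 4.37
tool_pos: [613.3, -38.6, 75.7]
tcp_rot: [1.0, -0.003, -0.004, 0.002]
ft_force: [-0.2, -0.3, -0.4]
grip_width: 87.5
```

Emit:
apply_moves --moves '[0, 0, 0, 0, 0, 0, 1]'

```text
t: 4.45
tool_pos: [613.2, -38.8, 76.1]
tcp_rot: [1.0, -0.003, -0.004, 0.002]
ft_force: [-0.4, 0.5, -0.3]
grip_width: 87.3
```

Emit:
apply_moves --moves '[0.001, 0.001, 0.012, 0, 0, 0, 1, 0.0, 0, 0.012, 0, 0, 0, 1, 0.0, 0, 0.012, 0, 0, 0, 1, 0.0, 0, 0.008, 0, 0, 0, 1, 0, 0, 0, 0, 0, 0, 1]'

```text
t: 4.87
tool_pos: [614.4, -40.8, 28.6]
tcp_rot: [1.0, -0.003, -0.003, 0.003]
ft_force: [-0.5, 0.4, 0.6]
grip_width: 87.0
```

Emit:
apply_moves --moves '[0, 0, 0, 0, 0, 0, 1]'

```text
t: 4.95
tool_pos: [613.8, -40.7, 27.3]
tcp_rot: [1.0, -0.003, -0.004, 0.002]
ft_force: [-0.1, 0.0, 0.3]
grip_width: 87.3
```

Emit:
apply_moves --moves '[0.003, -0.001, 0.005, 0.2, 0.4, 0, 1, 0, 0, 0, 0, 0, 0, 1]'

```text
t: 5.12
tool_pos: [616.7, -39.5, 21.2]
tcp_rot: [1.0, -0.003, -0.001, 0.0]
ft_force: [-0.3, -0.4, 0.3]
grip_width: 86.8
```

Emit:
apply_moves --moves '[0, 0, -0.0005, 0, 0, 0, 0.5, 0, 0, -0.0005, 0, 0, 0, 0.5, 0, 0, -0.0005, 0, 0, 0, 0.3, 0, 0, -0.0005, 0, 0, 0, 0.3, 0, 0, -0.0005, 0, 0, 0, 0.3]' --squeeze 25

```text
t: 5.53
tool_pos: [617.8, -39.5, 24.9]
tcp_rot: [1.0, -0.003, 0.0, 0.001]
ft_force: [0.5, -0.1, 0.4]
grip_width: 61.6
```

Emit:
apply_moves --moves '[-0.001, 0, 0.003, 0, 0, 0, 0.3, 0, 0, 0, 0, 0, 0, 0.3, 0, 0, 0, 0, 0, 0, 0.3, 0, 0, 0, 0, 0, 0, 0.3, 0, 0, 0, 0, 0, 0, 0.3]'

```text
t: 5.95
tool_pos: [616.3, -39.4, 22.2]
tcp_rot: [1.0, -0.003, 0.0, 0.001]
ft_force: [0.1, -0.7, 0.3]
grip_width: 49.6
```

Emit:
apply_moves --moves '[0, 0, 0, 0, 0, 0, 0.3]'

```text
t: 6.03
tool_pos: [616.3, -39.4, 22.2]
tcp_rot: [1.0, -0.003, 0.0, 0.001]
ft_force: [-0.1, 0.5, -0.7]
grip_width: 49.4
```

Emit:
apply_moves --moves '[0, 0, -0.012, 0, 0, 0, 0.3, 0, 0, -0.03, 0, 0, 0, 0.3, 0, 0, -0.03, 0, 0, 0, 0.3, 0, 0, -0.03, 0, 0, 0, 0.3, 0, 0, -0.03, 0, 0, 0, 0.3]'

```text
t: 6.45
tool_pos: [607.8, -37.3, 149.1]
tcp_rot: [1.0, -0.003, -0.013, -0.003]
ft_force: [0.2, -0.9, -4.8]
grip_width: 49.3
```

Emit:
apply_moves --moves '[-0.006, 0.015, -0.02, 0, 0, 0, 0.3, -0.01, 0.03, 0, 0, 0, 0, 0.3, -0.01, 0.03, 0, 0, 0, 0, 0.3, -0.01, 0.03, 0, 0, 0, 0, 0.3, -0.01, 0.03, 0, 0, 0, 0, 0.3]'

```text
t: 6.87
tool_pos: [565.2, -169.0, 180.9]
tcp_rot: [1.0, 0.003, -0.005, -0.002]
ft_force: [-0.2, -0.3, -4.6]
grip_width: 49.2
```

Emit:
apply_moves --moves '[-0.01, 0.03, 0, 0, 0, 0, 0.3, -0.01, 0.03, 0, 0, 0, 0, 0.3, -0.01, 0.03, 0, 0, 0, 0, 0.3, -0.01, 0.03, 0, 0, 0, 0, 0.3, 0, 0, 0, 0, 0, 0, 0.3]'

```text
t: 7.28
tool_pos: [519.2, -298.7, 181.8]
tcp_rot: [1.0, 0.001, -0.006, -0.001]
ft_force: [0.6, -0.3, -4.4]
grip_width: 49.0
```

Emit:
apply_moves --moves '[-0.005, 0.026, 0, 0, 0.4, 0, 0.3, -0.005, 0.026, 0, 0, 0.4, 0, 0.3, -0.004, 0.026, 0, 0, 0, 0, 0.3, 0, 0.006, 0, 0, 0, 0, 0.3, 0, 0, 0, 0, 0, 0, 0.3]'

```text
t: 7.7
tool_pos: [500.4, -384.9, 180.5]
tcp_rot: [1.0, -0.001, -0.001, -0.004]
ft_force: [-1.0, 0.6, -4.2]
grip_width: 49.6
```

Emit:
apply_moves --moves '[0, 0, 0, 0, 0, 0, 0.3]'

```text
t: 7.78
tool_pos: [499.9, -384.7, 180.2]
tcp_rot: [1.0, -0.002, -0.002, -0.005]
ft_force: [0.1, 0.4, -4.4]
grip_width: 49.3
```

```bash
python3 - <<'E'
from h import *
f=[bot.sense()["ft_force"]]
for n in("scene","side"):
    p,d=bot.snapshot(n);c=bot.calibration(n);v,u=np.mgrid[0:420,0:560];f.append(bot.sense()["ft_force"])
    P=np.stack([(u-c["cx"])/c["fx"]*d,(v-c["cy"])/c["fy"]*d,d],-1)@att(c).T+np.array(c["origin"])
    cv2.imwrite(f"pics/{n}1.png",p)
    A=(abs(P[...,0]-501)<75)&(abs(P[...,1]+388)<75)
    P[~A]=np.nan; blobs(p,P,97,112,100); 
    Q=P[A&(P[...,2]>145)&(P[...,2]<168)]; print(len(Q),Q.min(0),Q.max(0))
p,P=wcloud("w3"); blobs(p,P,90,120)
print(np.mean(f,0), bot.sense()["tool_pos"],bot.sense()["tcp_rot"])
E
```

```text
px [214. 123.] 592 mean [ 505.7 -384.6  104.8] circ [ 501.  -387.8] 56.4 ext [111. 110.  12.] [112. 115. 116.]
36 [ 483.74710335 -395.97403917  156.75710757] [ 525.57842821 -358.4864226   167.73601511]
px [370. 147.] 597 mean [ 497.6 -383.3  101.9] circ [ 497.6 -386.1] 56.9 ext [109. 111.  11.] [175. 182. 180.]
58 [ 472.92511136 -383.93071517  153.5203087 ] [ 520.16790588 -355.54703896  167.88640468]
px [319.  14.] 3288 mean [ 526.1 -230.2  105.1] circ [ 526.5 -216.9] 48.3 ext [97. 32.  7.] [157. 163. 162.]
px [287. 195.] 7870 mean [ 502.4 -367.8  105.2] circ [ 502.1 -389.7] 55.1 ext [109.  75.   7.] [187. 195. 193.]
[-0.59572006  0.08083494 -4.27026873] [ 500.3000396  -383.28781552  180.27768815] [ 9.99985333e-01 -8.14810691e-04 -1.84315817e-03 -5.02716486e-03]
```

Emit:
apply_moves --moves '[0.001, 0.005, 0.01, -0.5, 0.2, 0, 0.3, 0, 0, 0.012, 0, 0, 0, 0.3, 0, 0, 0.012, 0, 0, 0, 0.3, 0, 0, 0.005, 0, 0, 0, 0.3, 0, 0, 0, 0, 0, 0, 0.3]'

```text
t: 8.35
tool_pos: [502.9, -381.7, 139.8]
tcp_rot: [1.0, 0.002, -0.0, -0.002]
ft_force: [-0.1, -0.4, -4.3]
grip_width: 49.4
```

Emit:
apply_moves --moves '[0, 0, 0, 0, 0, 0, 0.3]'

```text
t: 8.43
tool_pos: [502.9, -380.6, 139.3]
tcp_rot: [1.0, 0.003, -0.001, -0.003]
ft_force: [-0.9, -0.1, -5.1]
grip_width: 49.1
```

Emit:
apply_moves --moves '[-0.001, 0.007, 0, -0.3, 0, 0.3, 0.3, 0, 0, 0.0, 0, 0, 0, 0.3, 0, 0, 0.003, 0, 0, 0, 0.3, 0, 0, 0.003, 0, 0, 0, 0.3, 0, 0, 0, 0, 0, 0, 0.3]'

```text
t: 8.85
tool_pos: [503.0, -388.6, 134.7]
tcp_rot: [1.0, 0.0, 0.0, 0.001]
ft_force: [-0.7, -0.1, -5.2]
grip_width: 49.2
```

Emit:
apply_moves --moves '[0, 0, 0.002, 0, 0, 0, 0.3, 0, 0, 0.002, 0, 0, 0, 0.3, 0, 0, 0, 0, 0, 0, 0.3]'

```text
t: 9.1
tool_pos: [503.0, -389.0, 130.6]
tcp_rot: [1.0, 0.0, 0.001, 0.002]
ft_force: [0.1, 0.2, -4.6]
grip_width: 49.5
```

Contact is expected from about TCP 127, then the pan rides down to its stop at about 115. I'll go down slowly.

Emit:
apply_moves --moves '[0, 0, 0.003, 0, 0, 0, 0.3, 0, 0, 0.002, 0, 0, 0, 0.3, 0, 0, 0.002, 0, 0, 0, 0.3, 0, 0, 0.002, 0, 0, 0, 0.3, 0, 0, 0.001, 0, 0, 0, 0.3]'

```text
t: 9.52
tool_pos: [503.3, -389.1, 120.3]
tcp_rot: [1.0, 0.0, 0.001, 0.002]
ft_force: [-0.3, -0.3, -3.7]
grip_width: 49.1
```

Emit:
apply_moves --moves '[0, 0, 0.001, 0, 0, 0, 0.3, 0, 0, 0.001, 0, 0, 0, 0.3]'

```text
t: 9.68
tool_pos: [503.3, -389.0, 118.0]
tcp_rot: [1.0, 0.0, 0.001, 0.002]
ft_force: [-0.4, 0.6, -2.8]
grip_width: 49.4
```

Emit:
apply_moves --moves '[0, 0, 0, 0, 0, 0, 0.3]'

```text
t: 9.77
tool_pos: [503.3, -388.9, 117.7]
tcp_rot: [1.0, 0.0, 0.001, 0.001]
ft_force: [0.1, -0.4, -3.9]
grip_width: 49.0
```

Riding down (viscous). A little further to the stop.

Emit:
apply_moves --moves '[0, 0, 0.001, 0, 0, 0, 0.3, 0, 0, 0.001, 0, 0, 0, 0.3, 0, 0, 0, 0, 0, 0, 0.3]'

```text
t: 10.02
tool_pos: [503.3, -388.8, 115.5]
tcp_rot: [1.0, 0.0, 0.001, 0.001]
ft_force: [0.7, -0.3, -4.3]
grip_width: 49.3
```

Emit:
apply_moves --moves '[0, 0, 0.0005, 0, 0, 0, 0.3]'

```text
t: 10.1
tool_pos: [503.4, -388.9, 115.2]
tcp_rot: [1.0, 0.0, 0.001, 0.001]
ft_force: [-1.2, 1.4, 2.0]
grip_width: 49.3
```

Emit:
apply_moves --moves '[0, 0, 0.0005, 0, 0, 0, 0.3]'

```text
t: 10.18
tool_pos: [503.4, -388.9, 115.2]
tcp_rot: [1.0, 0.0, 0.001, 0.002]
ft_force: [-1.5, 1.0, 0.5]
grip_width: 49.2
```

Emit:
apply_moves --moves '[0, 0, 0, 0, 0, 0, 0.65, 0, 0, 0, 0, 0, 0, 0.75, 0, 0, 0, 0, 0, 0, 0.85, 0, 0, 0, 0, 0, 0, 1, 0, 0, 0, 0, 0, 0, 1]'

```text
t: 10.6
tool_pos: [505.6, -391.6, 118.2]
tcp_rot: [1.0, 0.0, 0.004, 0.005]
ft_force: [-0.1, -0.7, -0.3]
grip_width: 74.3
```

Emit:
apply_moves --moves '[0, 0, 0, 0, 0, 0, 1, 0, 0, -0.01, 0, 0, 0, 1, 0, 0, -0.02, 0, 0, 0, 1, 0, 0, -0.02, 0, 0, 0, 1, 0, 0, -0.02, 0, 0, 0, 1]'

```text
t: 11.02
tool_pos: [502.8, -388.8, 187.1]
tcp_rot: [1.0, 0.0, 0.0, 0.001]
ft_force: [0.3, 0.1, -0.0]
grip_width: 86.9
```

Emit:
apply_moves --moves '[0, -0.02, 0, 0, 0, 0, 1, -0.005, -0.035, 0, 0, 0, 0, 1, -0.005, -0.035, 0, 0, 0, 0, 1, -0.005, -0.035, 0, 0, 0, 0, 1, -0.005, -0.035, 0, 0, 0, 0, 1]'

```text
t: 11.43
tool_pos: [488.7, -237.6, 195.8]
tcp_rot: [1.0, -0.005, 0.01, 0.012]
ft_force: [1.5, -0.2, 0.2]
grip_width: 87.1
```

Emit:
apply_moves --moves '[-0.005, -0.035, 0, 0, 0, 0, 1, -0.005, -0.035, 0, 0, 0, 0, 1, -0.005, -0.035, 0, 0, 0, 0, 1, -0.005, -0.035, 0, 0, 0, 0, 1, -0.005, -0.02, 0, 0, 0, 0, 1]'

```text
t: 11.85
tool_pos: [463.7, -69.0, 195.7]
tcp_rot: [1.0, -0.006, 0.013, 0.013]
ft_force: [-0.6, 0.0, 0.9]
grip_width: 87.1
```

Emit:
apply_moves --moves '[0, 0, 0, 0, 0, 0, 1]'

```text
t: 11.93
tool_pos: [461.5, -65.0, 196.2]
tcp_rot: [1.0, -0.004, 0.012, 0.012]
ft_force: [0.2, 0.1, -0.7]
grip_width: 86.8
```

Emit:
apply_moves --moves '[0, 0, 0, 0, 0, 0, 1]'

```text
t: 12.02
tool_pos: [461.8, -64.3, 197.1]
tcp_rot: [1.0, -0.002, 0.013, 0.012]
ft_force: [0.7, -0.4, 1.1]
grip_width: 86.8
```

Emit:
apply_moves --moves '[-0.003, -0.017, 0, 1.3, -1.4, 0, 1, -0.003, -0.013, 0, 0, 0, 0, 1, 0, 0, 0.02, 0, 0, 0, 1, 0, 0, 0.025, 0, 0, 0, 1, 0, 0, 0.025, 0, 0, 0, 1]'

```text
t: 12.43
tool_pos: [466.9, -40.7, 132.8]
tcp_rot: [1.0, -0.004, 0.012, 0.005]
ft_force: [0.5, 0.0, 0.1]
grip_width: 87.2
```

Emit:
apply_moves --moves '[0, 0, 0.015, 0, 0, 0, 1, 0, 0, 0, 0, 0, 0, 1, 0, 0, 0, 0, 0, 0, 1]'

```text
t: 12.68
tool_pos: [468.2, -44.7, 114.5]
tcp_rot: [1.0, -0.006, 0.011, 0.005]
ft_force: [0.3, 0.6, 0.2]
grip_width: 86.9
```

```bash
python3 - <<'E'
from h import *
s=bot.sense();print(s["tool_pos"],s["tcp_rot"])
p,P=wcloud("w4"); blobs(p,P,54,66)
E
```

```text
[468.20687024 -44.65480614 114.50130288] [ 0.99991248 -0.00566888  0.01071922  0.00529168]
px [249.  63.] 4246 mean [448.6  65.6  60.2] circ [448.2  65.9] 25.1 ext [49. 49.  9.] [ 67. 192. 216.]
px [385. 128.] 3828 mean [539.7  22.3  60.2] circ [540.8  21.8] 25.2 ext [50. 49.  9.] [ 70. 200. 225.]
px [259. 199.] 3857 mean [452.3 -26.8  60.1] circ [451.9 -27.8] 25.1 ext [49. 49.  8.] [186. 190. 184.]
px [158. 262.] 522 mean [371.3 -76.4  59.5] circ [371.8 -78.3] 18.6 ext [34. 18.  8.] [ 61. 179. 203.]
```

Emit:
apply_moves --moves '[-0.013, -0.014, 0, 0.5, -1.2, -0.6, 1, 0, 0, 0, 0, 0, 0, 1, 0, 0, 0, 0, 0, 0, 1]'

```text
t: 12.98
tool_pos: [456.7, -31.2, 116.8]
tcp_rot: [1.0, -0.001, 0.002, 0.001]
ft_force: [0.3, -0.7, 0.2]
grip_width: 86.9
```

Emit:
apply_moves --moves '[0, 0, 0, 0, 0, 0, 1]'

```text
t: 13.07
tool_pos: [456.6, -30.9, 117.6]
tcp_rot: [1.0, -0.001, 0.003, 0.002]
ft_force: [-0.2, -0.7, -0.2]
grip_width: 87.3
```

Emit:
apply_moves --moves '[-0.004, -0.004, 0.015, 0, -0.3, 0, 1, 0, 0, 0.015, 0, 0, 0, 1, 0.0, 0, 0.015, 0, 0, 0, 1, 0.0, 0, 0.015, 0, 0, 0, 1, 0, 0, 0, 0, 0, 0, 1]'

```text
t: 13.48
tool_pos: [457.4, -27.6, 60.1]
tcp_rot: [1.0, 0.0, 0.007, 0.004]
ft_force: [0.5, 0.0, -0.1]
grip_width: 87.0
```

Emit:
apply_moves --moves '[0, 0, 0, 0, 0, 0, 1, 0, 0, 0, 0, 0, 0, 1]'

```text
t: 13.65
tool_pos: [457.7, -27.5, 60.8]
tcp_rot: [1.0, 0.001, 0.007, 0.004]
ft_force: [-0.3, -0.3, 0.9]
grip_width: 87.2
```

Emit:
apply_moves --moves '[-0.006, 0, 0.012, 0.4, -0.8, 0, 1, 0, 0, 0.012, 0, 0, 0, 1, 0.0, 0, 0.01, 0, 0, 0, 1, 0.0, 0, 0.0, 0, 0, 0, 1, 0, 0, 0, 0, 0, 0, 1]'

```text
t: 14.07
tool_pos: [453.7, -28.5, 27.6]
tcp_rot: [1.0, 0.001, 0.002, 0.001]
ft_force: [-0.6, 0.8, 0.2]
grip_width: 86.7
```

Emit:
apply_moves --moves '[0, 0, 0, 0, 0, 0, 1]'

```text
t: 14.15
tool_pos: [453.6, -28.6, 27.7]
tcp_rot: [1.0, 0.001, 0.002, 0.001]
ft_force: [0.0, 0.0, -0.8]
grip_width: 87.0
```

Emit:
apply_moves --moves '[-0.001, -0.001, 0.005, 0, -0.2, 0, 1, 0, 0, 0, 0, 0, 0, 0.5, 0, 0, 0, 0, 0, 0, 0.3, 0, 0, 0, 0, 0, 0, 0.3, 0, 0, 0, 0, 0, 0, 0.3]'

```text
t: 14.57
tool_pos: [453.5, -27.8, 23.8]
tcp_rot: [1.0, 0.001, 0.002, 0.001]
ft_force: [-0.7, 0.1, -0.4]
grip_width: 68.1
```

Emit:
apply_moves --moves '[0, 0, 0, 0, 0, 0, 0.3, 0, 0, 0, 0, 0, 0, 0.3, 0, 0, 0, 0, 0, 0, 0.3, 0, 0, 0, 0, 0, 0, 0.3, 0, 0, 0, 0, 0, 0, 0.3]'

```text
t: 14.98
tool_pos: [453.0, -27.6, 24.0]
tcp_rot: [1.0, 0.001, 0.002, 0.001]
ft_force: [-0.3, -0.3, -0.0]
grip_width: 49.0
```

Emit:
apply_moves --moves '[0, 0, 0, 0, 0, 0, 0.3, 0, 0, 0, 0, 0, 0, 0.3]'

```text
t: 15.15
tool_pos: [453.0, -27.6, 24.0]
tcp_rot: [1.0, 0.001, 0.002, 0.001]
ft_force: [-0.0, -0.6, 0.6]
grip_width: 49.1
```

Emit:
apply_moves --moves '[0, 0, -0.012, 0, 0, 0, 0.3, 0, 0, -0.03, 0, 0, 0, 0.3, 0, 0, -0.03, 0, 0, 0, 0.3, 0, 0, -0.03, 0, 0, 0, 0.3, 0, 0, -0.03, 0, 0, 0, 0.3]'

```text
t: 15.57
tool_pos: [447.3, -25.9, 153.3]
tcp_rot: [1.0, 0.001, -0.008, -0.002]
ft_force: [0.7, 0.1, -3.0]
grip_width: 49.5
```

Emit:
apply_moves --moves '[0.006, 0.013, -0.02, 0, 0, 0, 0.3, 0.013, 0.028, 0, 0, 0, 0, 0.3, 0.013, 0.028, 0, 0, 0, 0, 0.3, 0.013, 0.028, 0, 0, 0, 0, 0.3, 0.01, 0.02, 0, 0, 0, 0, 0.3]'

```text
t: 15.98
tool_pos: [502.0, -141.4, 179.2]
tcp_rot: [1.0, 0.005, -0.006, -0.002]
ft_force: [0.7, -0.5, -3.7]
grip_width: 49.0
```

Emit:
apply_moves --moves '[0.005, 0.01, 0, 0, 0, 0, 0.3, 0, 0, 0, 0, 0, 0, 0.3, 0, 0, 0, 0, 0, 0, 0.3]'

```text
t: 16.23
tool_pos: [508.5, -155.7, 177.9]
tcp_rot: [1.0, 0.002, -0.005, -0.001]
ft_force: [-0.8, -0.5, -2.7]
grip_width: 49.8
```

Emit:
apply_moves --moves '[0.008, 0.017, 0, 0, 0.5, 0, 0.3, 0.006, 0.012, 0, 0, 0, 0, 0.3, 0, 0, 0, 0, 0, 0, 0.3, 0, 0, 0.008, 0, 0, 0, 0.3, 0, 0, 0.008, 0, 0, 0, 0.3]'

```text
t: 16.65
tool_pos: [518.6, -178.2, 159.8]
tcp_rot: [1.0, 0.004, -0.005, -0.005]
ft_force: [0.6, -0.6, -3.1]
grip_width: 49.3
```

Emit:
apply_moves --moves '[0, 0, 0.003, 0, 0, 0, 0.3, 0, 0, 0, 0, 0, 0, 0.3, 0, 0, 0, 0, 0, 0, 0.3]'

```text
t: 16.9
tool_pos: [515.2, -174.1, 153.3]
tcp_rot: [1.0, 0.005, -0.009, -0.007]
ft_force: [0.1, 0.4, -3.5]
grip_width: 49.6
```

```bash
python3 - <<'E'
from h import *
s=bot.sense();print(s["tool_pos"],s["tcp_rot"],s["ft_force"])
p,P=wcloud("w5"); blobs(p,P,85,130); 
p,d=bot.snapshot("side"); cv2.imwrite("pics/side2.png",cv2.resize(p[100:260,260:480],None,fx=3,fy=3,interpolation=cv2.INTER_CUBIC))
E
```

```text
[ 515.22776411 -174.12399052  153.26482406] [ 0.99992615  0.00477646 -0.00855867 -0.00718524] [ 0.06132697  0.40713846 -3.51257851]
px [312. 214.] 5848 mean [ 533.1 -160.8  117.2] circ [ 525.7 -190.2] 55.0 ext [108.  67.  18.] [172. 179. 177.]
```

View pics/side2.png

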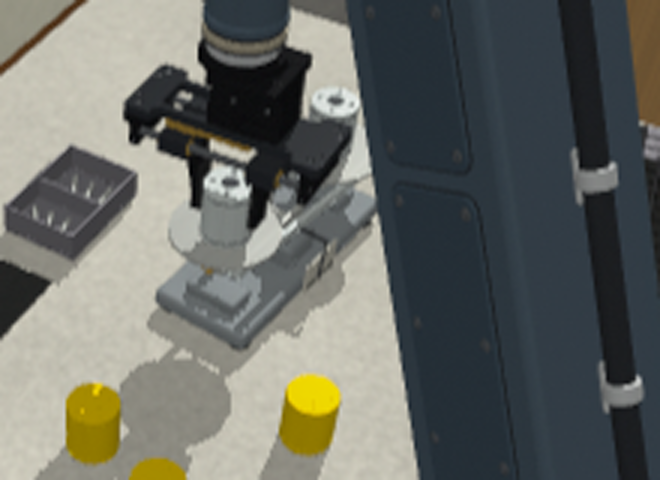

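The picture shows H1 standing on the right pan (crop ≈(335,105)) and H2 held over the left pan. I'll correct the offset, then lower.

Emit:
apply_moves --moves '[0.009, 0.013, 0, -0.8, 1.0, 0.5, 0.3, 0, 0, 0, 0, 0, 0, 0.3, 0, 0, 0, 0, 0, 0, 0.3]'

```text
t: 17.25
tool_pos: [526.1, -188.6, 153.9]
tcp_rot: [1.0, 0.0, 0.002, 0.001]
ft_force: [-0.6, 1.4, -3.2]
grip_width: 49.2
```

Emit:
apply_moves --moves '[0, 0, 0, 0, 0, 0, 0.3]'

```text
t: 17.33
tool_pos: [526.7, -189.3, 154.3]
tcp_rot: [1.0, -0.0, 0.003, 0.002]
ft_force: [0.1, -0.1, -2.3]
grip_width: 49.2
```

Emit:
apply_moves --moves '[0, 0, 0.004, 0.2, -0.3, 0, 0.3, 0, 0, 0.003, 0, 0, 0, 0.3, 0, 0, 0.002, 0, 0, 0, 0.3, 0, 0, 0.001, 0, 0, 0, 0.3, 0, 0, 0, 0, 0, 0, 0.3]'

```text
t: 17.75
tool_pos: [526.6, -189.6, 143.4]
tcp_rot: [1.0, -0.0, -0.0, -0.0]
ft_force: [0.6, 0.7, -3.8]
grip_width: 49.3
```

Emit:
apply_moves --moves '[0, 0, 0.001, 0, 0, 0, 0.3, 0, 0, 0, 0, 0, 0, 0.3]'

```text
t: 17.92
tool_pos: [526.4, -189.4, 142.0]
tcp_rot: [1.0, -0.0, -0.0, -0.001]
ft_force: [0.2, -0.3, -2.3]
grip_width: 49.5
```

Emit:
apply_moves --moves '[0, 0, 0.0007, 0, 0, 0, 0.3]'

```text
t: 18.0
tool_pos: [526.5, -189.3, 141.3]
tcp_rot: [1.0, -0.0, -0.0, -0.001]
ft_force: [-0.0, -0.3, -3.4]
grip_width: 49.2
```

Emit:
apply_moves --moves '[0, 0, 0.0007, 0, 0, 0, 0.3]'

```text
t: 18.08
tool_pos: [526.5, -189.3, 140.9]
tcp_rot: [1.0, -0.0, -0.0, -0.001]
ft_force: [-0.7, 2.1, 2.0]
grip_width: 49.4
```

Emit:
apply_moves --moves '[0, 0, 0.0004, 0, 0, 0, 0.3]'

```text
t: 18.17
tool_pos: [526.4, -189.3, 140.9]
tcp_rot: [1.0, -0.0, -0.0, -0.0]
ft_force: [-2.0, 0.3, 2.0]
grip_width: 49.3
```

Emit:
apply_moves --moves '[0, 0, 0, 0, 0, 0, 0.65, 0, 0, 0, 0, 0, 0, 0.75, 0, 0, 0, 0, 0, 0, 0.85, 0, 0, 0, 0, 0, 0, 1, 0, 0, 0, 0, 0, 0, 1]'

```text
t: 18.58
tool_pos: [528.4, -190.4, 142.7]
tcp_rot: [1.0, -0.0, 0.002, 0.001]
ft_force: [-0.5, 0.1, 1.1]
grip_width: 74.8
```

Emit:
apply_moves --moves '[0, 0, 0, 0, 0, 0, 1, 0, 0, -0.01, 0, 0, 0, 1, 0, 0, -0.02, 0, 0, 0, 1, 0, 0, -0.03, 0, 0, 0, 1, 0, 0, -0.03, 0, 0, 0, 1]'

```text
t: 19.0
tool_pos: [523.9, -188.0, 230.3]
tcp_rot: [1.0, -0.0, -0.005, -0.003]
ft_force: [1.2, 0.2, -0.2]
grip_width: 87.0
```

Emit:
apply_moves --moves '[-0.01, -0.02, -0.01, 0, 0, 0, 1, -0.02, -0.03, 0, 0, 0, 0, 1, -0.02, -0.03, 0, 0, 0, 0, 1, -0.02, -0.03, 0, 0, 0, 0, 1, 0, 0, 0, 0, 0, 0, 1]'

```text
t: 19.42
tool_pos: [457.7, -79.4, 251.9]
tcp_rot: [1.0, -0.003, 0.006, 0.002]
ft_force: [-1.4, -0.1, 0.7]
grip_width: 86.7
```

Emit:
apply_moves --moves '[0, 0, 0, 0, 0, 0, 1, 0, 0, 0, 0, 0, 0, 1, 0, 0, 0, 0, 0, 0, 1, 0, 0, 0, 0, 0, 0, 1, 0, 0, 0, 0, 0, 0, 1]'

```text
t: 19.83
tool_pos: [459.7, -80.5, 254.8]
tcp_rot: [1.0, -0.002, 0.008, 0.004]
ft_force: [-0.4, 0.2, -0.3]
grip_width: 86.9
```

Emit:
apply_moves --moves '[0, 0, 0, 0, 0, 0, 1, 0, 0, 0, 0, 0, 0, 1, 0, 0, 0, 0, 0, 0, 1, 0, 0, 0, 0, 0, 0, 1, 0, 0, 0, 0, 0, 0, 1]'

```text
t: 20.25
tool_pos: [461.3, -82.9, 254.0]
tcp_rot: [1.0, -0.004, 0.008, 0.004]
ft_force: [-0.2, 0.0, -0.3]
grip_width: 87.2
```

```bash
python3 - <<'E'
from h import *
p,d=bot.snapshot("scene"); c=bot.calibration("scene");v,u=np.mgrid[0:420,0:560]
P=np.stack([(u-c["cx"])/c["fx"]*d,(v-c["cy"])/c["fy"]*d,d],-1)@att(c).T+np.array(c["origin"])
cv2.imwrite("pics/scene3.png",cv2.resize(p[80:200,180:340],None,fx=3.5,fy=3.5,interpolation=cv2.INTER_CUBIC))
for x,y in((502,-389),(525.7,-190)):
    A=(np.hypot(P[...,0]-x,P[...,1]-y)<55); q=P[A&(P[...,2]>80)&(P[...,2]<122)]; print("pan z",np.median(q[:,2]))
    q=P[A&(P[...,2]>140)&(P[...,2]<185)]; print("hub top",len(q),np.percentile(q,[10,50,90],axis=0).round(0).tolist())
p,P=wcloud("w6"); blobs(p,P,147,183); blobs(p,P,85,122)
E
```

```text
pan z 93.21847943206632
hub top 172 [[489.0, -403.0, 145.0], [509.0, -382.0, 152.0], [526.0, -366.0, 155.0]]
pan z 116.92883776837743
hub top 311 [[514.0, -202.0, 148.0], [535.0, -181.0, 175.0], [551.0, -166.0, 178.0]]
px [353. 318.] 1336 mean [ 525.5 -185.5  176.6] circ [ 527.5 -189. ] 25.1 ext [50. 31. 32.] [187. 190. 186.]
px [332. 262.] 1751 mean [ 513.  -156.4  117.2] circ [ 510.8 -161.6] 40.0 ext [75. 39. 10.] [138. 143. 142.]
px [315. 316.] 498 mean [ 496.8 -224.6  117.3] circ [ 494.8 -228.7] 25.8 ext [41. 34.  4.] [200. 208. 206.]
```

Right pan at 93 mm (down), left at 117 (up), both at their stops. So H1 is the heavier, which matches the wrist forces (4.4 N against 3.1 N). I'll fetch H1 now.

Emit:
apply_moves --moves '[0.002, 0.02, 0, 0.4, -0.8, 0, 1, 0.004, 0.035, 0, 0, 0, 0, 1, 0.004, 0.035, 0, 0, 0, 0, 1, 0.004, 0.035, 0, 0, 0, 0, 1, 0.004, 0.035, 0, 0, 0, 0, 1]'

```text
t: 20.77
tool_pos: [476.8, -240.0, 253.7]
tcp_rot: [1.0, 0.002, -0.001, -0.002]
ft_force: [1.1, 0.2, 0.9]
grip_width: 86.9
```

Emit:
apply_moves --moves '[0.005, 0.035, 0, 0, 0, 0, 1, 0.005, 0.035, 0, 0, 0, 0, 1, 0.005, 0.03, 0, 0, 0, 0, 1, 0.004, 0.02, 0, 0, 0, 0, 1, 0, 0, 0, 0, 0, 0, 1]'

```text
t: 21.18
tool_pos: [496.8, -373.7, 252.4]
tcp_rot: [1.0, -0.001, 0.001, -0.0]
ft_force: [0.9, -0.6, 0.1]
grip_width: 87.4
```

Emit:
apply_moves --moves '[0, 0, 0, 0, 0, 0, 1, 0, 0, 0, 0, 0, 0, 1]'

```text
t: 21.35
tool_pos: [496.2, -373.9, 251.4]
tcp_rot: [1.0, -0.002, -0.0, -0.001]
ft_force: [-0.2, -0.4, -0.3]
grip_width: 87.0
```

Emit:
apply_moves --moves '[0.006, 0.014, 0.01, 0, 0, 0, 1, 0, 0, 0.02, 0, 0, 0, 1, 0, 0, 0.02, 0, 0, 0, 1, 0, 0, 0.01, 0, 0, 0, 1, 0, 0, 0, 0, 0, 0, 1]'

```text
t: 21.77
tool_pos: [502.6, -380.3, 191.6]
tcp_rot: [1.0, 0.002, 0.0, -0.002]
ft_force: [-0.4, -0.2, -0.2]
grip_width: 87.3
```

Emit:
apply_moves --moves '[0, 0, 0, 0, 0, 0, 1, 0, 0, 0, 0, 0, 0, 1]'

```text
t: 21.93
tool_pos: [502.6, -377.9, 192.1]
tcp_rot: [1.0, 0.003, -0.001, -0.003]
ft_force: [-0.2, 0.6, -0.0]
grip_width: 87.0
```

```bash
python3 - <<'E'
from h import *
s=bot.sense();print(s["tool_pos"],s["tcp_rot"])
p,P=wcloud("w7"); blobs(p,P,147,159)
E
```

```text
[ 502.56624503 -377.90530316  192.06227272] [ 9.99991811e-01  2.73889941e-03 -5.50979156e-04 -2.92794198e-03]
px [287. 244.] 3946 mean [ 504.9 -387.   153.1] circ [ 505.  -388.9] 25.3 ext [49. 50.  9.] [187. 191. 185.]
```

Emit:
apply_moves --moves '[0.001, 0.01, 0, -0.3, 0, 0.3, 1, 0, 0, 0.015, 0, 0, 0, 1, 0, 0, 0.015, 0, 0, 0, 1, 0, 0, 0.015, 0, 0, 0, 1, 0, 0, 0, 0, 0, 0, 1]'

```text
t: 22.4
tool_pos: [507.9, -394.4, 153.4]
tcp_rot: [1.0, -0.0, 0.005, 0.007]
ft_force: [-0.4, 0.2, -0.3]
grip_width: 87.0
```

Emit:
apply_moves --moves '[0, 0, 0, 0, 0, 0, 1, 0, 0, 0, 0, 0, 0, 1]'

```text
t: 22.57
tool_pos: [508.6, -396.2, 154.9]
tcp_rot: [1.0, -0.0, 0.006, 0.008]
ft_force: [-1.0, 0.2, 0.1]
grip_width: 87.0
```

Emit:
apply_moves --moves '[-0.003, -0.006, 0.005, 0.8, -0.6, 0, 1, 0, 0, 0.01, 0, 0, 0, 1, 0, 0, 0.01, 0, 0, 0, 1, 0, 0, 0.005, 0, 0, 0, 1, 0, 0, 0, 0, 0, 0, 1]'

```text
t: 22.98
tool_pos: [507.1, -392.0, 125.9]
tcp_rot: [1.0, -0.001, 0.003, 0.003]
ft_force: [-0.2, -0.3, 0.8]
grip_width: 86.9
```

Emit:
apply_moves --moves '[0, 0, 0, 0, 0, 0, 1]'

```text
t: 23.07
tool_pos: [506.9, -391.6, 125.2]
tcp_rot: [1.0, -0.0, 0.002, 0.003]
ft_force: [0.0, 0.1, -0.8]
grip_width: 86.8
```

Emit:
apply_moves --moves '[-0.002, -0.003, 0.007, 0.3, -0.2, 0, 1, 0, 0, 0, 0, 0, 0, 1, 0, 0, 0, 0, 0, 0, 0.5]'

```text
t: 23.32
tool_pos: [504.8, -388.4, 117.3]
tcp_rot: [1.0, -0.0, 0.0, -0.0]
ft_force: [0.2, -0.8, 0.1]
grip_width: 85.0
```

Emit:
apply_moves --moves '[0, 0, 0, 0, 0, 0, 0.5, 0, 0, 0, 0, 0, 0, 0.3, 0, 0, 0, 0, 0, 0, 0.3, 0, 0, 0, 0, 0, 0, 0.3, 0, 0, 0, 0, 0, 0, 0.3]'

```text
t: 23.73
tool_pos: [505.1, -388.6, 117.9]
tcp_rot: [1.0, -0.0, 0.0, 0.0]
ft_force: [-0.8, 0.2, 1.0]
grip_width: 55.0
```

Emit:
apply_moves --moves '[0, 0, 0, 0, 0, 0, 0.3, 0, 0, 0, 0, 0, 0, 0.3, 0, 0, 0, 0, 0, 0, 0.3]'

```text
t: 23.98
tool_pos: [504.6, -388.6, 117.9]
tcp_rot: [1.0, -0.0, 0.0, 0.0]
ft_force: [0.1, 0.6, -0.3]
grip_width: 49.0
```

Emit:
apply_moves --moves '[0, 0, -0.004, 0, 0, 0, 0.3, 0, 0, -0.005, 0, 0, 0, 0.3, 0, 0, -0.005, 0, 0, 0, 0.3, 0, 0, -0.005, 0, 0, 0, 0.3, 0, 0, -0.005, 0, 0, 0, 0.3]'

```text
t: 24.4
tool_pos: [502.7, -386.2, 140.0]
tcp_rot: [1.0, -0.0, -0.003, -0.003]
ft_force: [0.5, -0.8, -4.9]
grip_width: 49.4
```

Emit:
apply_moves --moves '[0, 0, -0.02, 0, 0, 0, 0.3, 0, 0, -0.03, 0, 0, 0, 0.3, 0, 0, -0.03, 0, 0, 0, 0.3, 0, 0, -0.03, 0, 0, 0, 0.3, 0, 0, -0.015, 0, 0, 0, 0.3]'

```text
t: 24.82
tool_pos: [500.4, -383.6, 265.7]
tcp_rot: [1.0, -0.0, -0.008, -0.009]
ft_force: [0.4, -0.0, -3.8]
grip_width: 48.8
```

Emit:
apply_moves --moves '[0, 0, 0, 0, 0, 0, 0.3, 0, -0.015, 0, 0, 0, 0, 0.3, 0, -0.03, 0, 0, 0, 0, 0.3, 0, -0.03, 0, 0, 0, 0, 0.3, 0, -0.03, 0, 0, 0, 0, 0.3]'

```text
t: 25.23
tool_pos: [500.4, -281.3, 268.8]
tcp_rot: [1.0, -0.005, -0.005, -0.004]
ft_force: [0.7, 1.2, -4.1]
grip_width: 49.6
```

Emit:
apply_moves --moves '[0.001, -0.035, 0, 0, 0, 0, 0.3, 0.001, -0.035, 0, 0, 0, 0, 0.3, 0.001, -0.035, 0, 0, 0, 0, 0.3, 0.001, -0.035, 0, 0, 0, 0, 0.3, 0, -0.035, 0, 0, 0, 0, 0.3]'

```text
t: 25.65
tool_pos: [498.0, -92.4, 262.9]
tcp_rot: [1.0, -0.007, -0.012, -0.01]
ft_force: [1.3, -0.3, -4.8]
grip_width: 49.0
```

Emit:
apply_moves --moves '[0.005, -0.035, 0, -0.5, 0.6, 0, 0.3, 0.005, -0.035, 0, -0.5, 0.6, 0, 0.3, 0.005, -0.035, 0, 0, 0, 0, 0.3, 0.005, -0.035, 0, 0, 0, 0, 0.3, 0.005, -0.03, 0, 0, 0, 0, 0.3]'

```text
t: 26.07
tool_pos: [513.3, 91.8, 257.1]
tcp_rot: [1.0, -0.007, -0.011, -0.004]
ft_force: [0.5, -0.9, -3.8]
grip_width: 49.4
```

Emit:
apply_moves --moves '[0.004, -0.015, 0, 0, 0, 0, 0.3, 0, 0, 0, 0, 0, 5, 0.3, 0, 0, 0, 0, 0, 5, 0.3, 0, 0, 0, 0, 0, 4, 0.3, 0, 0, 0, 0, 0, 0, 0.3]'

```text
t: 26.48
tool_pos: [506.7, 120.7, 249.5]
tcp_rot: [0.992, -0.127, -0.021, -0.004]
ft_force: [0.8, 0.4, -5.0]
grip_width: 49.0
```

Emit:
apply_moves --moves '[0, 0, 0, 0, 0, 0, 0.3, 0, 0, 0, 0, 0, 0, 0.3]'

```text
t: 26.65
tool_pos: [503.7, 121.6, 247.4]
tcp_rot: [0.992, -0.125, -0.024, -0.004]
ft_force: [0.2, 0.2, -4.2]
grip_width: 49.3
```

```bash
python3 - <<'E'
from h import *
s=bot.sense();print(s["tool_pos"],s["tcp_rot"], R.from_quat(s["tcp_rot"]).as_matrix().round(4))
p,P=wcloud("w8"); np.save("pics/w8P.npy",P)
A=(abs(P[...,0]-541)<150)&(abs(P[...,1]-271)<150)
Q=P.copy(); Q[~A]=np.nan; blobs(p,Q,6,20); blobs(p,Q,24,36,60)
b=Q[(Q[...,2]>24)&(Q[...,2]<36)]; print(len(b))
_,l,c=cv2.kmeans(b[:,:2].astype(np.float32),2,None,(3,50,.1),5,cv2.KMEANS_PP_CENTERS)
for i in(0,1): print(cv2.minAreaRect(b[l[:,0]==i][:,:2].astype(np.float32)), b[l[:,0]==i].mean(0).round(1))
E
```

```text
[503.71283624 121.62848699 247.41110539] [ 0.99187514 -0.1249295  -0.02369174 -0.00387669] [[ 0.9677 -0.248  -0.046 ]
 [-0.2476 -0.9688  0.0136]
 [-0.048  -0.0018 -0.9988]]
px [294.  67.] 20743 mean [537.5 253.4  12.2] circ [540.7 257.3] 132.6 ext [240. 218.  11.] [213. 217. 212.]
px [338.  32.] 420 mean [597.8 278.6  30.1] circ [598.1 278.7] 20.8 ext [30. 39.  8.] [158. 163. 161.]
px [338.  72.] 400 mean [584.6 231.4  30.3] circ [584.8 232.1] 20.8 ext [40. 30.  8.] [163. 169. 166.]
820
((598.259521484375, 278.8610534667969), (14.667069435119629, 40.195777893066406), 29.645448684692383) [597.8 278.6  30.1]
((584.8170776367188, 231.4928741455078), (40.52623748779297, 13.998401641845703), 28.581052780151367) [584.6 231.4  30.3]
```

View pics/w8.png

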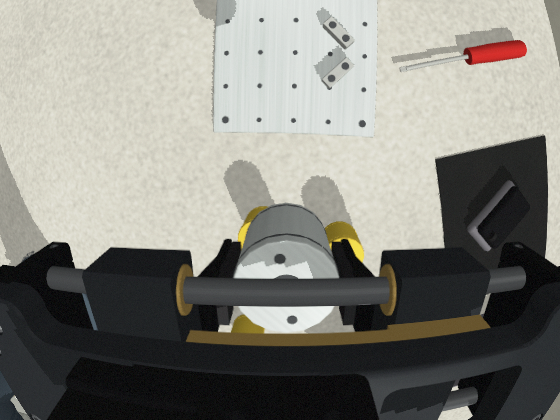

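The wrist view shows the plate lined up with the tool and the V bars at (338,32)/(338,72), opening to the left. The seat works out at ≈(571.7,260.8). I'll move to about 22 mm short of it.

Emit:
apply_moves --moves '[0.002, -0.025, 0, 0, 1.3, 0.6, 0.3, 0.002, -0.03, 0, 0, 1.3, 0.6, 0.3, 0.002, -0.03, 0, 0, 0, 0, 0.3, 0.002, -0.03, 0, 0, 0, 0, 0.3, 0.001, -0.02, 0, 0, 0, 0, 0.3]'

```text
t: 27.12
tool_pos: [547.2, 247.6, 245.6]
tcp_rot: [0.99, -0.139, -0.003, 0.001]
ft_force: [1.3, 1.3, -4.2]
grip_width: 48.9
```

Emit:
apply_moves --moves '[0, 0, 0, 0, 0, 0, 0.3, 0, 0, 0, 0, 0, 0, 0.3]'

```text
t: 27.28
tool_pos: [548.3, 251.6, 244.8]
tcp_rot: [0.991, -0.136, -0.002, 0.0]
ft_force: [0.1, 0.2, -5.1]
grip_width: 49.2
```

```bash
cat >> h.py <<'E'
def tgt(x,y,yaw=-15.9):
    s=bot.sense(); M=R.from_quat(s["tcp_rot"]); p=s["tool_pos"]
    D=M.as_matrix().T@(np.array([x,y,p[2]])-p)
    G=R.from_euler("z",yaw,degrees=True)*R.from_quat([1,0,0,0])
    print("t",s["t"],"pos",p.round(1),"f",s["ft_force"].round(1),"tool delta",D.round(1),"turn",np.degrees((M.inv()*G).as_rotvec()).round(2))
E
python3 -c "
from h import *
tgt(550.5,266.8)"
```

```text
t 27.2833 pos [548.3 251.6 244.8] f [ 0.1  0.2 -5.1] tool delta [ -2.  -15.2  -0. ] turn [0.05 0.28 0.24]
```

Emit:
apply_moves --moves '[-0.002, -0.014, 0.01, 0, 0.3, 0.2, 0.3, 0, 0, 0.025, 0, 0, 0, 0.3, 0, 0, 0.03, 0, 0, 0, 0.3, 0, 0, 0.03, 0, 0, 0, 0.3, 0, 0, 0.03, 0, 0, 0, 0.3]'

```text
t: 27.7
tool_pos: [556.8, 263.7, 124.6]
tcp_rot: [0.99, -0.138, 0.009, -0.002]
ft_force: [0.4, -0.0, -4.3]
grip_width: 49.0
```

Emit:
apply_moves --moves '[0, 0, 0.02, 0, 0, 0, 0.3, 0, 0, 0.01, 0, 0, 0, 0.3, 0, 0, 0, 0, 0, 0, 0.3, 0, 0, 0, 0, 0, 0, 0.3]'

```text
t: 28.03
tool_pos: [551.8, 257.7, 86.5]
tcp_rot: [0.99, -0.14, 0.001, 0.002]
ft_force: [0.0, -0.4, -4.5]
grip_width: 49.3
```

```bash
python3 -c "
from h import *
tgt(550.5,266.8)"
```

```text
t 28.0333 pos [551.8 257.7  86.5] f [ 0.  -0.4 -4.5] tool delta [-3.7 -8.4 -0. ] turn [ 0.15 -0.19 -0.15]
```

Down to about 5 mm above the plate (contact expected at TCP ≈ 37).

Emit:
apply_moves --moves '[-0.003, -0.008, 0.01, 0.1, -0.2, 0, 0.3, 0, 0, 0.012, 0, 0, 0, 0.3, 0, 0, 0.01, 0, 0, 0, 0.3, 0, 0, 0.005, 0, 0, 0, 0.3, 0, 0, 0, 0, 0, 0, 0.3]'

```text
t: 28.45
tool_pos: [555.6, 267.7, 51.3]
tcp_rot: [0.99, -0.14, 0.005, -0.002]
ft_force: [1.3, -0.0, -5.1]
grip_width: 49.1
```

Emit:
apply_moves --moves '[0, 0, 0, 0, 0, 0, 0.3]'

```text
t: 28.53
tool_pos: [555.6, 267.8, 51.1]
tcp_rot: [0.99, -0.14, 0.005, -0.002]
ft_force: [0.6, 0.1, -5.2]
grip_width: 49.1
```

```bash
python3 -c "
from h import *
tgt(550.5,266.8)"
```

```text
t 28.5333 pos [555.6 267.8  51.1] f [ 0.6  0.1 -5.2] tool delta [-4.6  2.4 -0.1] turn [-0.28 -0.5  -0.15]
```

Emit:
apply_moves --moves '[-0.004, 0.001, 0.003, -0.2, -0.4, 0, 0.3, 0, 0, 0.004, 0, 0, 0, 0.3, 0, 0, 0.002, 0, 0, 0, 0.3, 0, 0, 0.001, 0, 0, 0, 0.3, 0, 0, 0, 0, 0, 0, 0.3]'

```text
t: 28.95
tool_pos: [551.8, 268.4, 41.2]
tcp_rot: [0.99, -0.139, 0.002, -0.001]
ft_force: [-0.2, 0.4, -4.2]
grip_width: 49.0
```

Emit:
apply_moves --moves '[0, 0, 0, 0, 0, 0, 0.3]'

```text
t: 29.03
tool_pos: [551.9, 268.4, 41.2]
tcp_rot: [0.99, -0.139, 0.002, -0.001]
ft_force: [0.8, -0.4, -5.9]
grip_width: 49.5
```

```bash
python3 -c "
from h import *
tgt(550.5,266.8)"
```

```text
t 29.0333 pos [551.9 268.4  41.2] f [ 0.8 -0.4 -5.9] tool delta [-0.9  1.9 -0. ] turn [-0.12 -0.17 -0.13]
```

Emit:
apply_moves --moves '[-0.001, 0.001, 0.002, -0.1, -0.2, 0, 0.3, 0, 0, 0.001, 0, 0, 0, 0.3, 0, 0, 0, 0, 0, 0, 0.3]'

```text
t: 29.28
tool_pos: [551.0, 267.7, 38.4]
tcp_rot: [0.99, -0.139, 0.0, -0.0]
ft_force: [-0.3, 0.1, -4.6]
grip_width: 49.5
```

Emit:
apply_moves --moves '[0, 0, 0.0007, 0, 0, 0, 0.3]'

```text
t: 29.37
tool_pos: [551.1, 267.7, 37.8]
tcp_rot: [0.99, -0.139, 0.0, -0.0]
ft_force: [0.1, 0.3, -5.5]
grip_width: 49.1
```

Emit:
apply_moves --moves '[0, 0, 0.0005, 0, 0, 0, 0.3]'

```text
t: 29.45
tool_pos: [551.1, 267.6, 37.2]
tcp_rot: [0.99, -0.139, 0.0, -0.0]
ft_force: [-0.7, -0.0, -4.3]
grip_width: 49.3
```

Emit:
apply_moves --moves '[0, 0, 0.0005, 0, 0, 0, 0.3]'

```text
t: 29.53
tool_pos: [551.2, 267.7, 36.9]
tcp_rot: [0.99, -0.14, 0.0, -0.001]
ft_force: [-0.5, 0.0, 1.0]
grip_width: 49.4
```

Emit:
apply_moves --moves '[0, 0, 0.0004, 0, 0, 0, 0.3]'

```text
t: 29.62
tool_pos: [551.3, 267.7, 36.9]
tcp_rot: [0.99, -0.14, 0.0, -0.001]
ft_force: [-0.0, -1.0, -0.6]
grip_width: 49.4
```

Emit:
apply_moves --moves '[0, 0, 0.0, 0, 0, 0, 0.3]'

```text
t: 29.7
tool_pos: [551.4, 267.7, 37.1]
tcp_rot: [0.99, -0.139, 0.001, -0.001]
ft_force: [0.7, -0.1, -4.0]
grip_width: 49.4
```

Emit:
apply_moves --moves '[0, 0, 0, 0, 0, 0, 0.65, 0, 0, 0, 0, 0, 0, 0.75, 0, 0, 0, 0, 0, 0, 0.85, 0, 0, 0, 0, 0, 0, 1, 0, 0, 0, 0, 0, 0, 1]'

```text
t: 30.12
tool_pos: [554.3, 268.5, 39.4]
tcp_rot: [0.99, -0.139, 0.004, -0.002]
ft_force: [-0.5, 0.8, -0.1]
grip_width: 74.6
```

Emit:
apply_moves --moves '[0, 0, -0.01, 0, 0, 0, 1, 0, 0, -0.02, 0, 0, 0, 1, 0, 0, -0.025, 0, 0, 0, 1, 0, 0, -0.02, 0, 0, 0, 1, 0, 0, -0.005, 0, 0, 0, 1]'

```text
t: 30.53
tool_pos: [552.7, 268.0, 122.8]
tcp_rot: [0.99, -0.14, 0.002, -0.001]
ft_force: [0.6, -0.2, 0.4]
grip_width: 86.4
```

Emit:
apply_moves --moves '[-0.015, 0, 0, 0, 0, 0, 0, -0.025, 0, 0, 0, 0, 0, 0, -0.02, 0, 0, 0, 0, 0, 0, 0, 0, 0, 0, 0, 0, 0, 0, 0, 0, 0, 0, 0, 0]' --squeeze 60

```text
t: 30.95
tool_pos: [497.2, 285.2, 127.0]
tcp_rot: [0.99, -0.14, 0.007, -0.003]
ft_force: [0.6, 0.3, -0.4]
grip_width: 61.5
```

Emit:
apply_moves --moves '[0, 0, 0, 0, 0, 0, 0, 0, 0, 0, 0, 0, 0, 0, 0, 0, 0, 0, 0, 0, 0]'

```text
t: 31.2
tool_pos: [499.7, 285.0, 127.0]
tcp_rot: [0.99, -0.14, 0.009, -0.004]
ft_force: [0.6, 0.9, -0.0]
grip_width: 41.8
```

```bash
python3 -c "
from h import *
p,P=wcloud('w9'); blobs(p,P,66,78)
A=(abs(P[...,0]-541)<150)&(abs(P[...,1]-271)<150)
b=P[A&(P[...,2]>24)&(P[...,2]<34)]
tgt(551.3-57.7,267.7+16.4)"
```

```text
px [359. 223.] 3251 mean [553.2 269.9  72.1] circ [553.1 267.6] 25.2 ext [50. 50.  8.] [188. 191. 186.]
t 31.25 pos [500.  284.9 127. ] f [-0.4 -0.4  0.3] tool delta [-5.9  2.6 -0.1] turn [-0.58 -0.93 -0.26]
```

View pics/w9.png

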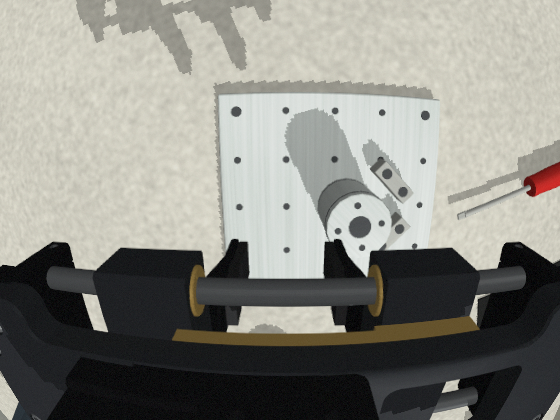

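Wrist view: the hub stands clear in front of the V (top at (360,227)) and the fingers are closing behind it. I'll go down behind it with the fingers shut.

Emit:
apply_moves --moves '[-0.007, 0.002, 0.01, -0.5, -0.9, -0.2, 0, 0, 0, 0.02, 0, 0, 0, 0, 0, 0, 0.02, 0, 0, 0, 0, 0, 0, 0.015, 0, 0, 0, 0, 0, 0, 0, 0, 0, 0, 0]'

```text
t: 31.67
tool_pos: [495.4, 284.5, 58.2]
tcp_rot: [0.99, -0.14, 0.001, -0.001]
ft_force: [-0.2, 0.9, -0.9]
grip_width: 5.3
```

Emit:
apply_moves --moves '[0, 0, 0, 0, 0, 0, 0, 0, 0, 0, 0, 0, 0, 0]'

```text
t: 31.83
tool_pos: [494.6, 284.0, 56.6]
tcp_rot: [0.99, -0.14, -0.001, -0.0]
ft_force: [-0.3, -0.8, 0.3]
grip_width: 1.3
```

```bash
python3 -c "
from h import *
tgt(495.3,284.1); print(bot.sense()['grip_width'])"
```

```text
t 31.8333 pos [494.6 284.   56.6] f [-0.3 -0.8  0.3] tool delta [ 0.6 -0.3 -0. ] turn [ 0.01  0.14 -0.2 ]
1.2796844717346152
```

Emit:
apply_moves --moves '[0, 0, 0.012, 0, 0.1, 0, 0, 0, 0, 0.01, 0, 0, 0, 0, 0, 0, 0.004, 0, 0, 0, 0, 0, 0, 0, 0, 0, 0, 0, 0, 0, 0, 0, 0, 0, 0]'

```text
t: 32.25
tool_pos: [497.2, 284.8, 32.4]
tcp_rot: [0.99, -0.14, 0.002, -0.001]
ft_force: [-0.3, 0.3, 1.0]
grip_width: 0.3
```

Emit:
apply_moves --moves '[0, 0, 0.003, 0, 0, 0, 0, 0, 0, 0, 0, 0, 0, 0]'

```text
t: 32.42
tool_pos: [497.8, 285.1, 30.1]
tcp_rot: [0.99, -0.14, 0.003, -0.002]
ft_force: [0.1, 0.6, 0.4]
grip_width: 0.8
```

```bash
python3 -c "
from h import *
tgt(495.3,284.1)"
```

```text
t 32.4167 pos [497.8 285.1  30.1] f [0.1 0.6 0.4] tool delta [-2.1  1.6 -0. ] turn [-0.23 -0.3  -0.21]
```

Emit:
apply_moves --moves '[0, 0.001, 0.007, -0.2, -0.3, -0.2, 0, 0, 0, 0, 0, 0, 0, 0, 0, 0, 0, 0, 0, 0, 0]'

```text
t: 32.67
tool_pos: [498.3, 284.3, 23.4]
tcp_rot: [0.99, -0.138, 0.001, -0.001]
ft_force: [0.1, 0.2, 0.2]
grip_width: 0.4
```

Emit:
apply_moves --moves '[0.006, 0, 0, 0, 0, 0, 0, 0.003, 0, 0, 0, 0, 0, 0, 0, 0, 0, 0, 0, 0, 0]'

```text
t: 32.92
tool_pos: [507.7, 281.6, 23.3]
tcp_rot: [0.99, -0.138, 0.001, -0.001]
ft_force: [-0.8, -0.0, 0.7]
grip_width: 0.3
```

```bash
python3 -c "
from h import *
tgt(571.7-38.5,260.8+11)"
```

```text
t 32.9167 pos [507.7 281.6  23.3] f [-0.8 -0.   0.7] tool delta [27.2  2.5  0. ] turn [-0.08 -0.07  0.04]
```

Emit:
apply_moves --moves '[0.003, 0.001, 0, 0, 0, 0, 0, 0.003, 0.001, 0, 0, 0, 0, 0, 0.003, 0, 0, 0, 0, 0, 0, 0.002, 0, 0, 0, 0, 0, 0, 0, 0, 0, 0, 0, 0, 0]'

```text
t: 33.33
tool_pos: [518.2, 275.9, 23.3]
tcp_rot: [0.99, -0.138, -0.0, -0.0]
ft_force: [-0.6, 0.2, 0.4]
grip_width: 0.7
```

Emit:
apply_moves --moves '[0.003, 0, 0, 0, 0, 0, 0, 0.002, 0, 0, 0, 0, 0, 0]'

```text
t: 33.5
tool_pos: [522.4, 274.5, 23.3]
tcp_rot: [0.99, -0.138, -0.001, -0.0]
ft_force: [-0.8, 0.1, 0.2]
grip_width: 0.6
```

```bash
python3 -c "
from h import *
tgt(571.7-38.5,260.8+11)"
```

```text
t 33.5 pos [522.4 274.5  23.3] f [-0.8  0.1  0.2] tool delta [11.1 -0.4 -0. ] turn [0.   0.12 0.  ]
```

Emit:
apply_moves --moves '[0.002, 0, 0, 0, 0, 0, 0, 0.002, 0, 0, 0, 0, 0, 0]'

```text
t: 33.67
tool_pos: [526.2, 273.3, 23.3]
tcp_rot: [0.99, -0.138, -0.001, -0.0]
ft_force: [-1.8, 0.0, 0.8]
grip_width: 0.6
```

Emit:
apply_moves --moves '[0.002, 0, 0, 0, 0, 0, 0]'

```text
t: 33.75
tool_pos: [528.2, 272.7, 23.3]
tcp_rot: [0.99, -0.138, -0.002, -0.0]
ft_force: [-1.5, 0.8, 0.8]
grip_width: 0.2
```

Emit:
apply_moves --moves '[0.001, 0, 0, 0, 0, 0, 0]'

```text
t: 33.83
tool_pos: [529.6, 272.4, 23.3]
tcp_rot: [0.99, -0.138, -0.001, -0.0]
ft_force: [-0.8, 0.6, -0.6]
grip_width: 0.4
```

```bash
python3 -c "
from h import *
tgt(571.7-38.5,260.8+11)
p,P=wcloud('w10'); blobs(p,P,66,78)"
```

```text
t 33.8333 pos [529.6 272.4  23.3] f [-0.8  0.6 -0.6] tool delta [ 3.6 -0.4 -0. ] turn [0.01 0.15 0.01]
px [403. 257.] 672 mean [583.1 279.3  70.7] circ [580.  277.3] 16.4 ext [27. 19.  8.] [147. 150. 145.]
px [417. 312.] 408 mean [585.9 250.2  72.3] circ [586.2 249.1] 8.4 ext [12. 16.  3.] [228. 231. 227.]
px [279. 316.] 215 mean [527.2 268.5  72.9] circ [526.4 268.5] 5.8 ext [ 7. 11.  5.] [35. 34. 34.]
px [293. 316.] 231 mean [532.7 267.   72.9] circ [532.7 266.9] 5.4 ext [ 7. 10.  5.] [36. 36. 36.]
```

Sliding with about 1 N. Now fine steps to contact.

Emit:
apply_moves --moves '[0.001, 0, 0, 0, 0, 0, 0]'

```text
t: 33.97
tool_pos: [530.5, 272.1, 23.3]
tcp_rot: [0.99, -0.138, -0.001, -0.0]
ft_force: [-1.8, 0.8, 1.5]
grip_width: 0.6
```

Emit:
apply_moves --moves '[0.001, 0, 0, 0, 0, 0, 0]'

```text
t: 34.05
tool_pos: [531.3, 271.7, 23.3]
tcp_rot: [0.99, -0.138, -0.002, 0.0]
ft_force: [-2.4, 0.4, 1.4]
grip_width: 0.3
```

Emit:
apply_moves --moves '[0.0007, 0, 0, 0, 0, 0, 0]'

```text
t: 34.13
tool_pos: [531.3, 271.6, 23.3]
tcp_rot: [0.99, -0.138, -0.003, 0.0]
ft_force: [-3.9, 1.5, 2.4]
grip_width: 0.3
```

Emit:
apply_moves --moves '[0.0007, 0, 0, 0, 0, 0, 0]'

```text
t: 34.22
tool_pos: [531.2, 271.5, 23.3]
tcp_rot: [0.99, -0.138, -0.003, 0.0]
ft_force: [-3.9, 1.0, 3.0]
grip_width: 0.1
```

Emit:
apply_moves --moves '[0.0012, 0, 0, 0, 0, 0, 0]'

```text
t: 34.3
tool_pos: [531.4, 271.4, 23.4]
tcp_rot: [0.99, -0.138, -0.004, 0.0]
ft_force: [-4.1, 2.5, 3.6]
grip_width: 0.3
```

Emit:
apply_moves --moves '[0.0016, 0, 0, 0, 0, 0, 0]'

```text
t: 34.38
tool_pos: [531.4, 271.3, 23.5]
tcp_rot: [0.99, -0.138, -0.006, 0.0]
ft_force: [-6.1, 3.2, 5.4]
grip_width: 0.8
```

Emit:
apply_moves --moves '[0.002, 0, 0, 0, 0, 0, 0]'

```text
t: 34.47
tool_pos: [531.5, 271.2, 23.7]
tcp_rot: [0.99, -0.138, -0.007, 0.001]
ft_force: [-7.2, 3.2, 6.6]
grip_width: 0.6
```

Emit:
apply_moves --moves '[0.0022, -0.0003, -0.0004, 0, 0.3, 0, 0]'

```text
t: 34.55
tool_pos: [531.8, 271.2, 24.1]
tcp_rot: [0.99, -0.139, -0.007, 0.001]
ft_force: [-5.2, 2.1, 1.9]
grip_width: 0.4
```

Emit:
apply_moves --moves '[0.0024, -0.0003, -0.0004, 0, 0.3, 0, 0]'

```text
t: 34.63
tool_pos: [532.2, 271.0, 24.4]
tcp_rot: [0.99, -0.138, -0.006, 0.002]
ft_force: [-5.2, 1.5, 3.3]
grip_width: 0.8
```

Emit:
apply_moves --moves '[0.003, -0.0003, -0.0001, 0, 0.2, 0, 0]'

```text
t: 34.72
tool_pos: [532.4, 270.7, 24.4]
tcp_rot: [0.99, -0.138, -0.007, 0.003]
ft_force: [-9.1, 3.9, 7.5]
grip_width: 0.4
```

Emit:
apply_moves --moves '[0.0033, -0.0003, -0.0001, 0, 0.2, 0, 0]'

```text
t: 34.8
tool_pos: [532.3, 270.6, 24.5]
tcp_rot: [0.99, -0.139, -0.008, 0.004]
ft_force: [-9.0, 3.8, 7.1]
grip_width: 0.2
```

Emit:
apply_moves --moves '[0.0038, -0.0008, -0.0001, 0, 0.2, 0, 0]'

```text
t: 34.88
tool_pos: [532.2, 270.7, 24.6]
tcp_rot: [0.99, -0.139, -0.01, 0.005]
ft_force: [-9.4, 3.2, 8.7]
grip_width: 0.5
```

Emit:
apply_moves --moves '[0.0042, -0.0008, -0.0001, 0, 0.2, 0, 0]'

```text
t: 34.97
tool_pos: [532.0, 270.6, 24.6]
tcp_rot: [0.99, -0.139, -0.013, 0.006]
ft_force: [-10.9, 2.9, 8.1]
grip_width: 0.4
```

Emit:
apply_moves --moves '[0.005, -0.0006, 0, 0, 0.2, 0, 0]'

```text
t: 35.05
tool_pos: [531.8, 270.3, 24.7]
tcp_rot: [0.99, -0.139, -0.016, 0.007]
ft_force: [-12.1, 5.7, 11.6]
grip_width: 0.3
```

Emit:
apply_moves --moves '[0.0054, -0.0005, 0, 0, 0.2, 0, 0]'

```text
t: 35.13
tool_pos: [531.5, 270.2, 24.9]
tcp_rot: [0.99, -0.139, -0.02, 0.008]
ft_force: [-13.5, 6.1, 11.8]
grip_width: 0.6
```

Wrist force gives about 8.8 N towards the left face and 11.9 N towards the right, so both are firm. I'll back off.

Emit:
apply_moves --moves '[-0.004, 0, 0, 0, 0, 0, 0, -0.01, 0, 0, 0, 0, 0, 0, -0.02, 0, 0, 0, 0, 0, 0, -0.02, 0, -0.005, 0, 0, 0, 0, -0.01, 0, -0.02, 0, 0, 0, 0]'

```text
t: 35.55
tool_pos: [471.8, 287.6, 49.8]
tcp_rot: [0.99, -0.139, -0.017, 0.008]
ft_force: [-0.1, -1.0, 0.6]
grip_width: 0.4
```

Emit:
apply_moves --moves '[0, 0, -0.03, 0, 1, 0, 0, 0, 0, -0.03, 0, 1, 0, 0, 0, 0, -0.03, 0, 0, 0, 0, 0, 0, -0.01, 0, 0, 0, 0, 0, 0, 0, 0, 0, 0, 0]'

```text
t: 35.97
tool_pos: [473.2, 290.2, 154.7]
tcp_rot: [0.99, -0.138, 0.005, 0.01]
ft_force: [-1.1, 0.6, 0.2]
grip_width: 0.5
```

```bash
python3 - <<'E'
from h import *
s=bot.sense(); print(s["tool_pos"],s["ft_force"])
p,P=wcloud("w11"); blobs(p,P,66,78)
np.save("pics/w11P.npy",P)
A=(abs(P[...,0]-591)<45)&(abs(P[...,1]-255)<50); b=P[A&(P[...,2]>25)&(P[...,2]<34)]
_,l,c=cv2.kmeans(b[:,:2].astype(np.float32),2,None,(3,50,.1),5,cv2.KMEANS_PP_CENTERS)
for i in(0,1): print(cv2.minAreaRect(b[l[:,0]==i][:,:2].astype(np.float32)),len(b))
for n in("scene","side"):
    q,d=bot.snapshot(n); c=bot.calibration(n);v,u=np.mgrid[0:420,0:560]
    P=np.stack([(u-c["cx"])/c["fx"]*d,(v-c["cy"])/c["fy"]*d,d],-1)@att(c).T+np.array(c["origin"]); P[(P[...,1]>330)|(P[...,0]>700)|(P[...,0]<350)]=np.nan
    print(n); blobs(q,P,66,78,60); blobs(q,P,147,159,60); blobs(q,P,88,97)
cv2.imwrite("pics/w11c.png",cv2.resize(p[120:330,280:480],None,fx=2.8,fy=2.8,interpolation=cv2.INTER_CUBIC))
E
```

```text
[473.19842973 290.2117557  154.67858346] [-1.11408735  0.61997862  0.24940429]
px [403. 209.] 2522 mean [570.1 263.3  72.1] circ [571.3 261.5] 25.6 ext [49. 50.  9.] [182. 185. 180.]
((559.7938232421875, 252.05770874023438), (69.87859344482422, 27.071866989135742), 87.20013427734375) 672
((599.4242553710938, 282.109375), (22.35516929626465, 42.1071891784668), 53.24107360839844) 672
scene
px [86. 28.] 176 mean [  471.  -1258.2    72.2] circ [  453.4 -1324.3] 136.5 ext [221. 194.  12.] [39. 55. 70.]
px [237. 142.] 74 mean [ 491.9 -291.7   73. ] circ [ 486.9 -302.8] 38.3 ext [69. 74. 12.] [96. 98. 97.]
px [224. 150.] 95 mean [ 543.2 -295.5   72.5] circ [ 542.  -311.4] 59.4 ext [ 47. 118.  12.] [102. 103. 102.]
px [359. 264.] 267 mean [572.7 262.1  72. ] circ [571.8 261.2] 25.3 ext [50. 48. 11.] [123. 125. 123.]
px [80.  9.] 190 mean [  466.9 -1252.9   152.9] circ [  455.7 -1288.4] 120.6 ext [220. 120.  12.] [38. 55. 69.]
px [249. 146.] 176 mean [ 529.5 -187.6  152.7] circ [ 527.9 -188.8] 26.5 ext [47. 52. 10.] [120. 122. 120.]
px [251. 162.] 476 mean [ 534.1 -181.    92.8] circ [ 525.4 -191.4] 56.0 ext [111. 110.   9.] [105. 108. 109.]
side
px [360. 172.] 110 mean [ 484.5 -292.5   72.3] circ [ 476.8 -302.2] 60.5 ext [ 34. 120.  11.] [134. 138. 134.]
px [227. 291.] 250 mean [568.4 267.2  70.2] circ [570.2 265.3] 26.2 ext [49. 42.  8.] [168. 171. 165.]
```

View pics/w11c.png

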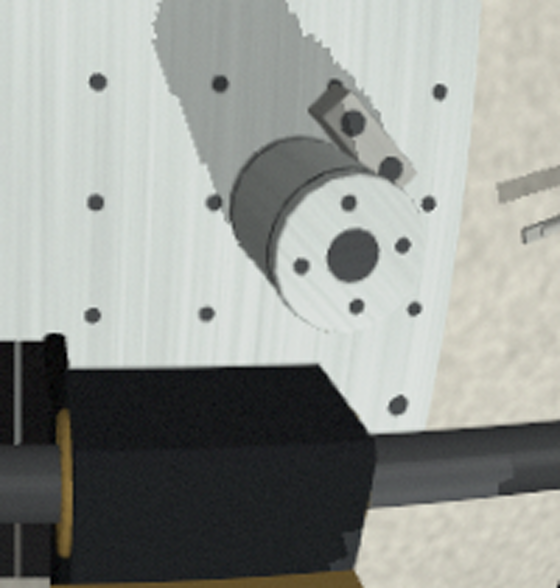

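The hub measures (571.3, 261.5) against the seat at (571.7, 260.8), upright with its top at 72 mm and touching the bar. H2 is upright on the left pan and the robot is clear. I'll hand in.

```bash
python3 -c "
from cell import bot
print(bot.job_done(), bot.sense()['t'])"
```

```text
the job is handed in; nothing more can be done
the job is handed in; nothing more can be done
```

I weighed the two hubs against each other, pushed the heavier one home in the V-locator and handed the job in at about 36 s of the 72 s.

- **Weighing:** One hub stood on each pan with the robot let go. The right pan settled at its lower stop (93 mm) and the left at its upper stop (117 mm). The wrist forces agreed: about 4.4 N for the heavier hub and 3.1 N for the lighter. I can't tell which is hub_a and which hub_b, because they look the same.
- **Seating:** I stood the heavier hub about 20 mm short of the seat and pushed it in with the shut fingers. At the end of the push the wrist force was about 9 N towards the left face and 12 N towards the right. The plate's friction takes a small part of that.
- **Last checks:**
  - The seated hub is upright at (571.3, 261.5), under 1 mm from the seat I computed at (571.7, 260.8).
  - The lighter hub stands on its left pan, and the robot touches nothing.
- **Disagreements and gaps:**
  - The side camera put the seated hub about 4 mm further in y than the other two cameras, and it generally read 2–4 mm off.
  - Re-measuring the bars after seating failed, because the hub and gripper hid part of them.
  - During the push the tool tilted about 2° and felt up to 12 N upward, so it pressed down on the hub by about as much.

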